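Put away the lathe parts after a changeover

TASK

Sort the five loose lathe parts into the three trays by kind: each tray has a sample of its kind fixed on the shelf beyond its far wall. Set every part down on the floor of its tray's bay the way the sample sits: turning tools lying flat side by side, parallel to their sample; screws standing on their heads; the chuck jaw steps up and parallel to its sample. Let go of everything and leave the oil can and the magnetic base where they are.

Things in the scene. Friction and masses are not known exactly. Their poses are not given: they have to be found in the camera images.
- tool_a: Loose lathe turning tool, one of two alike: dark steel bar 110 mm long (own x), 20 wide (y), 20 high (z), a slightly narrower cutting end with a brass-coloured tip at +x; 0.32 kg. Origin: centre of the underside; centre of mass 3 towards -x. Starts flat on the bench, x within 0.6 rad of world x. Grip across its 20 width. Either end may point either way in the tray.
- tool_b: Loose lathe turning tool, one of two alike: dark steel bar 110 mm long (own x), 20 wide (y), 20 high (z), a slightly narrower cutting end with a brass-coloured tip at +x; 0.32 kg. Origin: centre of the underside; centre of mass 3 towards -x. Starts flat on the bench, x within 0.6 rad of world x. Grip across its 20 width. Either end may point either way in the tray.
- screw_a: Loose steel clamp screw, one of two alike, standing on its square head: head 30 x 30 mm, 16 high, then a round shank of diameter 20, total height 66; 0.22 kg. Origin: centre of the head's underside; z up along the shank. Starts on the bench. Grip the shank, 16 to 66 above the origin.
- screw_b: Loose steel clamp screw, one of two alike, standing on its square head: head 30 x 30 mm, 16 high, then a round shank of diameter 20, total height 66; 0.22 kg. Origin: centre of the head's underside; z up along the shank. Starts on the bench. Grip the shank, 16 to 66 above the origin.
- jaw: Loose stepped chuck jaw, bright steel: 80 mm long (own x), 32 wide (y); 22 high all along, 34 high for x -14 to 40, 46 high for x 12 to 40; 0.6 kg. Origin: centre of the underside; centre of mass 7 towards +x. Starts on the bench, steps up, x within 0.6 rad of world x. Grip across its 32 width. Either end may point either way in the tray.
- tool_tray: Turning-tool tray. Fixed; all three trays alike. Bay 145 mm (own x) by 150 (y) inside, floor 4 above the origin, wall tops 18 above it, walls 4 thick. Origin: on the bench under the bay's centre; x away from the robot within 0.2 rad. On a shelf beyond the far wall, 101 along +x, a fixed sample: a tool flat along y. Two tools fit side by side along y, at x -30 and +30.
- screw_tray: Clamp-screw tray. Fixed; all three trays alike. Bay 145 mm (own x) by 150 (y) inside, floor 4 above the origin, wall tops 18 above it, walls 4 thick. Origin: on the bench under the bay's centre; x away from the robot within 0.2 rad. On a shelf beyond the far wall, 101 along +x, a fixed sample: a screw standing on its head, top 70 above the bench.
- jaw_tray: Chuck-jaw tray. Fixed; all three trays alike. Bay 145 mm (own x) by 150 (y) inside, floor 4 above the origin, wall tops 18 above it, walls 4 thick. Origin: on the bench under the bay's centre; x away from the robot within 0.2 rad. On a shelf beyond the far wall, 101 along +x, a fixed sample: a jaw, steps up, along y, top 50 above the bench.
- oil_can: Bystander, loose: red oil can with a thin spout, 66 mm in diameter, 150 high, at the left of the work. Origin: centre of its underside. Leave it alone.
- mag_base: Bystander, loose: blue magnetic gauge base 55 x 50 x 55 mm with a steel post up to 155 high, at the right of the work. Origin: centre of its underside. Leave it alone.
There are look-alikes about, which are no part of the job. Leave any turquoise or yellow look-alike of the screw_b alone. Leave any orange look-alike of the tool_a alone.

How it is judged:
By the outcome, as a careful person would: the job done as asked, in the order asked, and still so for the second after the job is handed in, with the robot touching nothing.
It also fails if it takes over 125 s, if anything falls off the work surface, if the arm or the gripper's body presses on something with over 40 N, if the wrist force passes 120 N, or if a joint passes its speed limit or range.

ROBOT

A 7-joint arm with a two-finger parallel gripper is mounted at the origin on the work surface. World frame = base frame: x ahead of the robot, y to its left, z up, the work surface at z = 0. Lengths are in m, angles in rad, forces in N, time in s.
With the tool pointing down it reaches from about 0.4 to 0.85 m from the base axis. Payload 10.4 kg.
Tool frame: the origin (TCP) lies midway between the tips of the shut fingers; the grasp point (between the pads) lies 19 mm behind it; z points along the fingers, y is the line along which they close (so a half turn about z gives the same grasp; the last joint's range is limited). The gripper opens to 87 mm and grips with 3 to 60 N. Pads are 19 mm wide; open, the fingers measure 117 mm over their backs; the gripper's body (75 mm by 190 mm) begins 51 mm behind the grasp point.
Start: joints at [1.237, 0.332, -0.065, 1.46, 0.022, 1.35, -0.088], TCP at [0.191, -0.595, 0.184] pointing down, gripper open.
Joint ranges: [-2.6, 2.6], [-0.5, 2.12], [-1.47, 1.34], [0.16, 2.42], [-1.27, 4.41], [0.06, 2.06], [-2.6, 2.6]. Speed limits (rad/s): [2.22, 2.22, 2.79, 2.79, 3.14, 3.14, 3.14].

INTERFACE

Orientations are given as a unit quaternion [x, y, z, w].
In Python, from bench import sensors, eyes, order gives the robot as it stands.
- The arm moves only by the tool arm_command, never from a script. Its argument "steps" is a list of rows, each an object with "rot": the turn, a rotation vector about the world's x, y, z in degrees, a list of three; "slide": the shift along the world's x, y, z in m, a list of three; "grip": the opening, from 0 (shut) to 1 (fully open). A call has exactly 8 rows; each row shifts and turns the commanded pose from where the row before left it; what a row does not reach is not made up. A row lasts 1/8 s, in which the tool goes at most 62.5 mm and 10.7 degrees, less where a joint would pass 70% of its speed; a pose out of reach is approached as far as the arm can. A call with a gripper value outside its range is refused whole. The fingers move at their own pace and stop on an object; "newtons" is the grip in N (left out, the last holds). Time passes only in rows, so rows that do not move let the fingers close, or fill a call up. It gives the time, the measured TCP pose, the force, the opening and the grip force at its end, in the units of the state.
- sensors.read_state(): the state, without advancing time (a new reading comes with each control period).
- eyes.camera(name): name is "scene" or "side" or "wrist"; returns a dict with "pixels" (400x640x3 uint8, red, green, blue), "intrinsics" (3x3 intrinsics, pixels), "k1" (the pictures are not rectified: a ray, as slopes to the right and down, at radius r is drawn at 1 + k1 r^2 times it, then the intrinsics apply), "pose" (4x4, takes a point from camera to world coordinates). Camera axes: x right, y down, z forward; pixel columns grow to the right and rows downward; lengths in m; the calibration is good to about 2 mm. A picture is of the moment at which its call begins. There is no depth.
- order.close_job(): hands the job in; it is judged then, once.
Trained networks look in a picture, given as the dict that the camera call returned (one of the last four; its "shot" number tells which), for a name from the list of things; names that differ only in an ending like _2 or _b are one class to them, and where a whole thing is asked for, a point or a joint stands for the part that bears it (a point fixed in the world has none). Each returns a list of dicts, best first, with "conf" (0 to 1); they miss things now and then, are a little off and sometimes report something else, mostly with a low value. They report only what shows in the picture. A call takes as long as a camera call. They do not tell look-alikes from the thing itself.
- eyes.look_for(name, picture): "bbox" ([left, top, right, bottom] in pixels, round what is visible of it).
The state is a dict: "time": time; "joint_positions": joint angles; "joint_vel": joint speeds; "joint_torque": joint torques, N m; "ee_pos": TCP position; "eef_rot": TCP orientation; "ft_force": force on the tool from outside, world axes, zero at the start; "torque": the same for the moment, N m; "width": finger opening in m; "grip_force": force on a finger pad.
Only numpy, scipy, OpenCV 4.12 (cv2) and the standard library are available. Lean on these libraries where they do the work, as an engineer would, in place of code of your own. Each camera call takes 0.05 s, during which the arm holds its last target. There are 200 camera calls.

## Working session

There is one attempt and no reset: what is moved stays moved. The work goes in short steps, Python scripts to look and compute and a tool call to move; the robot and the scene stay as the last step left them, time stands still between calls to the robot, and variables do not carry over. Pictures are saved under pics/ and viewed, at most 14 in all, crops included, and the job is handed in when it is done.

Besides the shell and the picture viewer there is one more tool, called after ">>>" in YAML: its name, and indented under it one key for each argument. arm_command: Moves the arm, as the interface text tells. Its arguments: {"type":"object","properties":{"steps":{"type":"array","items":{"type":"object","properties":{"rot":{"type":"array","items":{"type":"number"}},"slide":{"type":"array","items":{"type":"number"}},"grip":{"type":"number"}}}},"newtons":{"type":"number"}},"required":["steps"]}

```bash
ls; mkdir -p pics
cat > h.py <<'E'
import numpy as np, cv2
from bench import sensors, eyes, order
def save(p,name): cv2.imwrite('pics/'+name, p['pixels'][:,:,::-1])
def proj(p,X):
    T=np.linalg.inv(np.array(p['pose'])); X=np.atleast_2d(X); c=X@T[:3,:3].T+T[:3,3]
    s=c[:,:2]/c[:,2:]; s=s*(1+p['k1']*(s**2).sum(1,keepdims=True)); K=np.array(p['intrinsics'])
    return s@K[:2,:2].T+K[:2,2]
def back(p,uv,z):
    K=np.array(p['intrinsics']); uv=np.atleast_2d(uv).astype(float)
    d=(uv-K[:2,2])/np.array([K[0,0],K[1,1]]); s=d.copy()
    for _ in range(20): s=d/(1+p['k1']*(s**2).sum(1,keepdims=True))
    T=np.array(p['pose']); r=np.c_[s,np.ones(len(s))]@T[:3,:3].T
    return T[:3,3]+r*((z-T[2,3])/r[:,2])[:,None]
E
python3 - <<'E'
from h import *
import pickle
for n in ['scene','side']:
    p=eyes.camera(n); save(p,n+'0.png'); pickle.dump(p,open(n+'0.pkl','wb'))
    print(n,np.round(p['pose'],3).tolist(),np.round(p['intrinsics'],1).tolist(),p['k1'])
    for k in ['tool_a','screw_a','jaw','tool_tray','screw_tray','jaw_tray','oil_can','mag_base']:
        print(k,[(np.round(d['bbox']).astype(int).tolist(),round(d['conf'],2)) for d in eyes.look_for(k,p)])
s=sensors.read_state(); print(s)
E
```

```text
pics
scene [[0.344, 0.514, -0.786, 1.375], [0.939, -0.178, 0.294, -0.325], [0.011, -0.839, -0.544, 0.657], [0.0, 0.0, 0.0, 1.0]] [[419.5, 0.0, 313.7], [0.0, 419.5, 192.7], [0.0, 0.0, 1.0]] -0.09990817952874805
tool_a [([192, 196, 208, 222], 0.71), ([378, 159, 391, 180], 0.48), ([333, 153, 354, 173], 0.47), ([410, 152, 415, 169], 0.42)]
screw_a [([264, 200, 280, 225], 0.61), ([253, 185, 268, 209], 0.58), ([337, 166, 351, 190], 0.5), ([250, 171, 260, 192], 0.43)]
jaw [([294, 184, 318, 206], 0.96)]
tool_tray [([377, 185, 466, 244], 0.88), ([380, 159, 392, 179], 0.38)]
screw_tray [([296, 212, 392, 284], 0.59), ([254, 185, 266, 212], 0.23)]
jaw_tray [([187, 222, 276, 302], 0.95)]
oil_can [([447, 130, 472, 179], 0.83), ([292, 209, 389, 281], 0.48), ([254, 187, 268, 209], 0.43), ([378, 184, 469, 244], 0.25)]
mag_base [([115, 190, 155, 252], 0.6)]
side [[-0.943, -0.216, 0.253, 0.196], [-0.333, 0.612, -0.718, 0.812], [0.001, -0.761, -0.649, 0.798], [0.0, 0.0, 0.0, 1.0]] [[410.6, 0.0, 313.8], [0.0, 410.6, 197.5], [0.0, 0.0, 1.0]] 0.0010516350207189064
tool_a [([287, 284, 332, 312], 0.92), ([33
[... 499 characters left out ...]
9053,  0.33216821, -0.06469675,  1.46008932,  0.021598  ,
        1.34990957, -0.0885308 ]), 'joint_vel': array([ 2.36376689e-03, -5.46668660e-04, -8.81956267e-05,  1.24530899e-03,
        2.33596019e-04,  5.09850018e-04,  1.27599927e-03]), 'joint_torque': array([ 5.97391772e-04, -6.23028445e+01,  2.49056448e-02, -3.90117252e+01,
       -6.11284305e-02,  3.15245229e-02, -1.07120819e-06]), 'ee_pos': array([ 0.19116712, -0.59507673,  0.18400048]), 'eef_rot': array([9.87951672e-01, 1.54762691e-01, 1.95476558e-05, 5.72290550e-05]), 'ft_force': array([ 0.64741738,  1.04809807, -0.10181399]), 'torque': array([ 0.00296223, -0.01652867,  0.02638119]), 'grip_force': 0.0, 'width': 0.08717819965147983}
```

Run:
```python
import cv2
a=cv2.imread('pics/scene0.png'); cv2.imwrite('pics/sc1.png',cv2.resize(a[110:310,100:500],None,fx=2,fy=2,interpolation=cv2.INTER_CUBIC))
a=cv2.imread('pics/side0.png'); cv2.imwrite('pics/si1.png',cv2.resize(a[120:400,160:450],None,fx=2.1,fy=2.1,interpolation=cv2.INTER_CUBIC))
```

```text
(no output)
```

View pics/sc1.png

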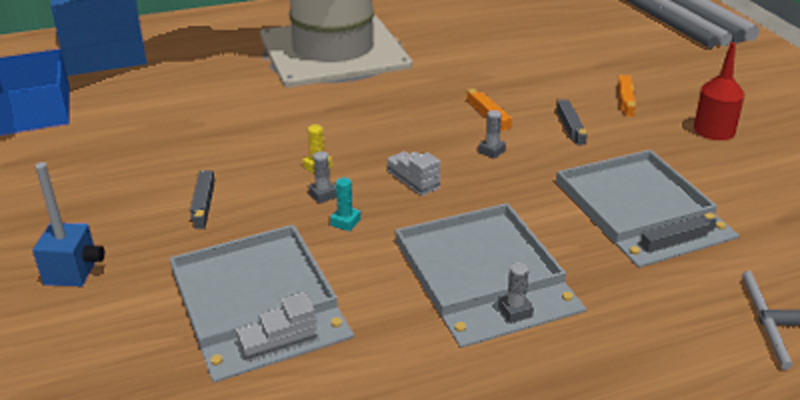

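View pics/si1.png

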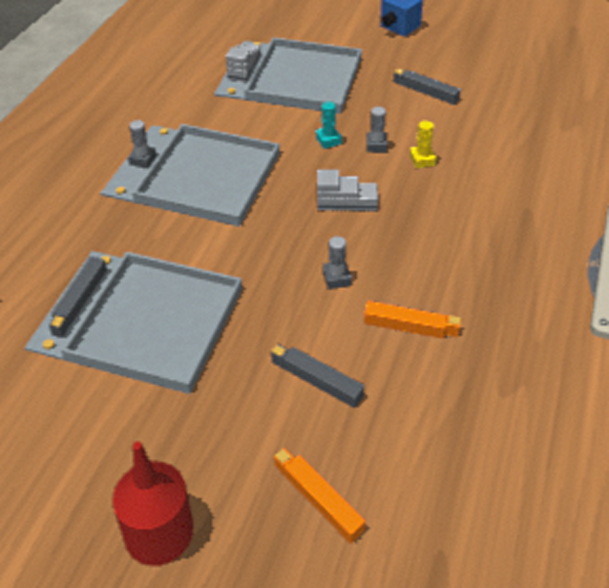

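Run:
```python
from h import *
import pickle
S=pickle.load(open('scene0.pkl','rb'));D=pickle.load(open('side0.pkl','rb'))
sc=lambda u,v:(u/2+100,v/2+110)
si=lambda u,v:(u/2.1+160,v/2.1+120)
def sh(n,p,uv,z): print(n,np.round(back(p,uv,z)[0,:2],3))
for n,a,b,z in [('toolR tip',(199,213),(399,75),.018),('toolR end',(205,173),(459,93),.018),('toolL tip',(580,132),(279,352),.018),('toolL end',(563,103),(358,395),.018),
 ('screwR top',(320,155),(378,112),.066),('screwL top',(493,115),(337,241),.066),('teal top',(343,182),(328,106),.066),('yellow top',(316,128),(426,126),.066),
 ('jaw top',(425,157),(330,174),.046),('orange1 c',(489,107),(411,318),.018),('orange2 c',(627,93),(320,493),.018),('base',(64,255),(402,15),.03),('can',(718,125),(155,530),.02)]:
    sh(n+' scene',S,sc(*a),z); sh(n+' side',D,si(*b),z)
# trays: outer rim corners z=.018
for n,P in {'tool':[[(557,178),(652,152),(715,205)],[(124,254),(242,281),(192,385)]],'screw':[[(397,234),(508,207),(564,272)],[(184,127),(278,150),(240,218)]],'jaw':[[(172,258),(296,229),(333,300)],[(276,42),(360,48),(343,108)]]}.items():
    for q in P[0]: sh(n+' scene',S,sc(*q),.018)
    for q in P[1]: sh(n+' side',D,si(*q),.018)
```

```text
toolR tip scene [ 0.463 -0.297]
toolR tip side [ 0.457 -0.293]
toolR end scene [ 0.371 -0.277]
toolR end side [ 0.357 -0.277]
toolL tip scene [0.442 0.268]
toolL tip side [0.438 0.27 ]
toolL end scene [0.353 0.287]
toolL end side [0.338 0.294]
screwR top scene [ 0.453 -0.131]
screwR top side [ 0.444 -0.128]
screwL top scene [0.429 0.128]
screwL top side [0.418 0.131]
teal top scene [ 0.524 -0.119]
teal top side [ 0.515 -0.117]
yellow top scene [ 0.382 -0.119]
yellow top side [ 0.373 -0.119]
jaw top scene [0.473 0.009]
jaw top side [ 0.472 -0.002]
orange1 c scene [0.327 0.169]
orange1 c side [0.312 0.175]
orange2 c scene [0.356 0.403]
orange2 c side [0.339 0.412]
base scene [ 0.513 -0.463]
base side [ 0.497 -0.452]
can scene [0.496 0.481]
can side [0.471 0.498]
tool scene [0.542 0.177]
tool scene [0.527 0.341]
tool scene [0.669 0.348]
tool side [0.674 0.196]
tool side [0.518 0.188]
tool side [0.51  0.341]
screw scene [ 0.588 -0.07 ]
screw scene [0.581 0.085]
screw scene [0.723 0.093]
screw side [ 0.718 -0.059]
screw side [ 0.569 -0.056]
screw side [0.564 0.089]
jaw scene [ 0.545 -0.34 ]
jaw scene [ 0.537 -0.186]
jaw scene [ 0.679 -0.176]
jaw side [ 0.676 -0.318]
jaw side [ 0.539 -0.347]
jaw side [ 0.513 -0.181]
```

>>> arm_command:
  steps:
    - {"rot": [0, 0, 0], "slide": [0.0, 0.0, 0.06], "grip": 1}
    - {"rot": [0, 0, 0], "slide": [0.03, 0.04, 0.02], "grip": 1}
    - {"rot": [0, 0, 0], "slide": [0.04, 0.04, 0.02], "grip": 1}
    - {"rot": [0, 0, 0], "slide": [0.04, 0.04, 0.02], "grip": 1}
    - {"rot": [0, 0, 0], "slide": [0.04, 0.04, 0.02], "grip": 1}
    - {"rot": [0, 0, 0], "slide": [0.04, 0.04, 0.0], "grip": 1}
    - {"rot": [0, 0, 0], "slide": [0.04, 0.04, 0.0], "grip": 1}
    - {"rot": [0, 0, 0], "slide": [0.03, 0.03, 0.0], "grip": 1}

```text
time: 1.9
ee_pos: [0.4528, -0.3228, 0.3242]
eef_rot: [0.988, 0.156, 0.0, 0.0]
ft_force: [0.4, -0.2, -0.5]
width: 0.0871
grip_force: 0.0
```

Run:
```python
from h import *
import pickle
p=eyes.camera('wrist'); save(p,'w1.png'); pickle.dump(p,open('w1.pkl','wb'))
print(np.round(p['pose'],3).tolist(),np.round(p['intrinsics'],1).tolist(),p['k1']); s=sensors.read_state(); print(s['ee_pos'],s['eef_rot'],s['joint_positions'])
for k in ['tool_a','screw_a','jaw','tool_tray','screw_tray','jaw_tray']:
    print(k,[(np.round(d['bbox']).astype(int).tolist(),round(d['conf'],2)) for d in eyes.look_for(k,p)])
```

```text
[[0.308, -0.922, -0.232, 0.517], [-0.951, -0.299, -0.076, -0.303], [0.0, 0.244, -0.97, 0.525], [0.0, 0.0, 0.0, 1.0]] [[280.2, 0.0, 321.5], [0.0, 280.2, 193.8], [0.0, 0.0, 1.0]] -0.01682100310714456
[ 0.45660906 -0.31778798  0.32401071] [ 9.87281395e-01  1.58975069e-01  1.21452493e-03 -9.48675875e-04] [ 0.8085477   0.16292445 -0.32545229  1.38593433  0.04892955  1.60031586
 -0.76289286]
tool_a [([0, 63, 5, 90], 0.43)]
screw_a [([38, 89, 90, 112], 0.71), ([202, 126, 229, 141], 0.69), ([202, 77, 233, 103], 0.58), ([186, 156, 219, 178], 0.55)]
jaw [([386, 138, 436, 181], 0.49)]
tool_tray [([0, 0, 56, 31], 0.58)]
screw_tray [([106, 1, 213, 48], 0.7), ([119, 82, 161, 130], 0.69)]
jaw_tray [([259, 0, 377, 120], 0.81)]
```

View pics/w1.png

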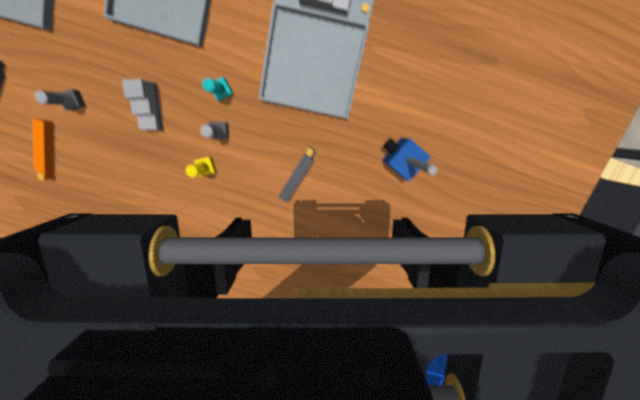

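>>> arm_command:
  steps:
    - {"rot": [0, 0, -3], "slide": [-0.01, 0.05, 0.01], "grip": 1}
    - {"rot": [0, 0, -3], "slide": [-0.01, 0.05, 0.01], "grip": 1}
    - {"rot": [0, 0, -3], "slide": [-0.01, 0.05, 0.01], "grip": 1}
    - {"rot": [0, 0, -3], "slide": [-0.01, 0.05, 0.01], "grip": 1}
    - {"rot": [0, 0, -3], "slide": [-0.01, 0.05, 0.01], "grip": 1}
    - {"rot": [0, 0, -3], "slide": [0, 0.05, 0.01], "grip": 1}
    - {"rot": [0, 0, 0], "slide": [0.0, 0.02, 0.0], "grip": 1}
    - {"rot": [0, 0, 0], "slide": [0.0, 0.0, 0.0], "grip": 1}

```text
time: 3.25
ee_pos: [0.4011, -0.0047, 0.3844]
eef_rot: [1.0, -0.001, 0.001, 0.0]
ft_force: [0.2, -0.5, -0.3]
width: 0.0868
grip_force: 0.0
```

Run:
```python
from h import *
import pickle
p=eyes.camera('wrist'); save(p,'w2.png'); pickle.dump(p,open('w2.pkl','wb'))
cv2.imwrite('pics/w2c.png',cv2.resize(p['pixels'][0:230,40:600,::-1],None,fx=1.42,fy=1.42,interpolation=cv2.INTER_CUBIC))
print(np.round(p['pose'],3).tolist()); s=sensors.read_state(); print(s['ee_pos'],s['eef_rot'])
```

```text
[[-0.002, -0.97, -0.244, 0.468], [-1.0, 0.002, -0.0, -0.005], [0.001, 0.244, -0.97, 0.585], [0.0, 0.0, 0.0, 1.0]]
[ 0.40106193 -0.00607292  0.38406554] [ 9.99997628e-01 -2.14843596e-03  1.61597769e-04  3.19348366e-04]
```

View pics/w2c.png

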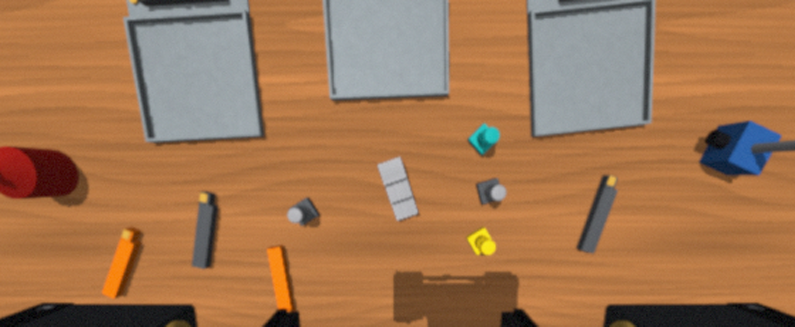

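```bash
cat > fit.py <<'E'
from h import *
from scipy.optimize import minimize
def box(x0,x1,y0,y1,z0,z1): return np.array([[x,y,z] for x in(x0,x1) for y in(y0,y1) for z in(z0,z1)])/1000.
cyl=lambda r,z0,z1: np.array([[r*np.cos(a),r*np.sin(a),z] for a in np.linspace(0,6.28,24) for z in(z0,z1)])/1000.
M={'tool':[box(-55,40,-10,10,0,20),box(40,55,-8,8,0,20)],'screw':[box(-15,15,-15,15,0,16),cyl(10,0,66)],
 'jaw':[box(-40,40,-16,16,0,22),box(-14,40,-16,16,0,34),box(12,40,-16,16,0,46)]}
def grey(p):
    im=p['pixels'].astype(int); sat=im.max(2)-im.min(2); m=(sat<0.33*im.max(2)+0)
    tip=(im[...,0]>150)&(im[...,1]>120)&(im[...,2]<110)&(im[...,0]-im[...,1]<60)  # brass
    return (m|tip).astype(np.float32)
def fit(p,kind,x,y,yaw,z0=0,S=4,m=None):
    m=grey(p) if m is None else m
    c=proj(p,[[x,y,z0+.02]])[0].astype(int); R=45; x0,y0=c[0]-R,max(c[1]-R,0)
    sub=m[y0:c[1]+R,max(x0,0):c[0]+R]; x0=max(x0,0)
    n,l,_,_=cv2.connectedComponentsWithStats((sub>0).astype(np.uint8)); 
    q=(c-[x0,y0]); ids=l[q[1]-4:q[1]+5,q[0]-4:q[0]+5]; ids=ids[ids>0]; k=np.bincount(ids).argmax(); sub=(l==k).astype(np.float32)
    big=sub.shape
    def cost(v):
        ca,sa=np.cos(v[2]),np.sin(v[2]); Rz=np.array([[ca,-sa,0],[sa,ca,0],[0,0,1]]); im=np.zeros((big[0]*S,big[1]*S),np.uint8)
        for b in M[kind]:
            uv=proj(p,b@Rz.T+[v[0],v[1],z0]); h=cv2.convexHull(((uv-[x0,y0]+.5)*S*16).astype(np.int32)); cv2.fillConvexPoly(im,h,255,shift=4)
        r=cv2.resize(im,(big[1],big[0]),interpolation=cv2.INTER_AREA)/255.
        return np.abs(r-sub).sum()/sub.sum()
    best=None
    for dy in (-.3,0,.3):
        o=minimize(cost,[x,y,yaw+dy],method='Nelder-Mead',options=dict(initial_simplex=[[x,y,yaw+dy],[x+.01,y,yaw+dy],[x,y+.01,yaw+dy],[x,y,yaw+dy+.2]],xatol=1e-4,fatol=1e-4))
        if best is None or o.fun<best.fun: best=o
    return best.x,best.fun
E
python3 - <<'E'
from fit import *
import pickle
p=pickle.load(open('w2.pkl','rb'))
g=grey(p); cv2.imwrite('pics/g.png',g*255)
for n,k,x,y,a in [('toolR','tool',.41,-.285,-.2),('toolL','tool',.393,.28,-.2),('screwR','screw',.448,-.13,0),('screwL','screw',.424,.13,.6),('jaw','jaw',.46,0.004,.2),('jaw180','jaw',.46,0.004,3.3)]:
    try:
        v,f=fit(p,k,x,y,a); print(n,np.round(v,4),round(np.degrees(v[2]),1),'err',round(f,3))
    except Exception as e: print(n,e)
cl=lambda u,v:(u/1.42+40,v/1.42)
for n,P in {'tool':[(147,142),(263,136),(248,12),(127,18)],'screw':[(331,98),(449,95)],'jaw':[(533,136),(651,122),(652,0),(529,10)]}.items():
    print(n,np.round(back(p,[cl(*q) for q in P],.018)[:,:2],3).tolist())
E
```

```text
toolR [ 0.4147 -0.292  -0.2245] -12.9 err 0.224
toolL [ 0.3924  0.2792 -0.2097] -12.0 err 0.197
screwR [ 0.4473 -0.1335  0.271 ] 15.5 err 0.114
screwL [0.4183 0.1337 0.5024] 28.8 err 0.094
jaw [ 0.4504 -0.003   0.3199] 18.3 err 0.097
jaw180 [ 4.5220e-01 -2.3000e-03  3.4692e+00] 198.8 err 0.095
tool [[0.514, 0.34], [0.521, 0.18], [0.671, 0.187], [0.666, 0.343]]
screw [[0.568, 0.085], [0.572, -0.071]]
jaw [[0.52, -0.187], [0.539, -0.346], [0.685, -0.326], [0.673, -0.17]][ WARN:0@0.257] global loadsave.cpp:1063 imwrite_ Unsupported depth image for selected encoder is fallbacked to CV_8U.
```

>>> arm_command:
  steps:
    - {"rot": [0, 0, 3.7], "slide": [0.011, 0.001, -0.053], "grip": 1}
    - {"rot": [0, 0, 3.7], "slide": [0.011, 0.001, -0.053], "grip": 1}
    - {"rot": [0, 0, 3.7], "slide": [0.011, 0.001, -0.053], "grip": 1}
    - {"rot": [0, 0, 3.7], "slide": [0.011, 0.001, -0.053], "grip": 1}
    - {"rot": [0, 0, 3.7], "slide": [0.013, 0.001, -0.053], "grip": 1}
    - {"rot": [0, 0, 0], "slide": [0, 0, 0], "grip": 1}
    - {"rot": [0, 0, 0], "slide": [0.0, 0.0, 0.0], "grip": 1}
    - {"rot": [0, 0, 0], "slide": [0.0, 0.0, 0.0], "grip": 1}

```text
time: 4.3
ee_pos: [0.4593, -0.0007, 0.121]
eef_rot: [0.987, 0.158, 0.002, 0.001]
ft_force: [-0.2, -0.1, 0.0]
width: 0.0868
grip_force: 0.0
```

Run:
```python
from fit import *
import pickle
p=eyes.camera('wrist'); save(p,'w3.png'); pickle.dump(p,open('w3.pkl','wb'))
s=sensors.read_state(); print(s['ee_pos'],s['eef_rot'])
for n,k,x,y,a in [('jaw','jaw',.451,-.003,.32),('screwR','screw',.448,-.13,0.2),('screwL','screw',.42,.133,.6)]:
    v,f=fit(p,k,x,y,a); print(n,np.round(v,4),round(np.degrees(v[2]),1),'err',round(f,3))
```

```text
[ 0.45917151 -0.00053895  0.1208427 ] [9.87357846e-01 1.58499006e-01 1.42709351e-03 7.15535877e-04]
jaw [ 0.4489 -0.003   0.332 ] 19.0 err 0.039
screwR [ 0.4399 -0.1373  0.647 ] 37.1 err 0.685
screwL [0.418  0.133  0.5701] 32.7 err 0.096
```

View pics/w3.png

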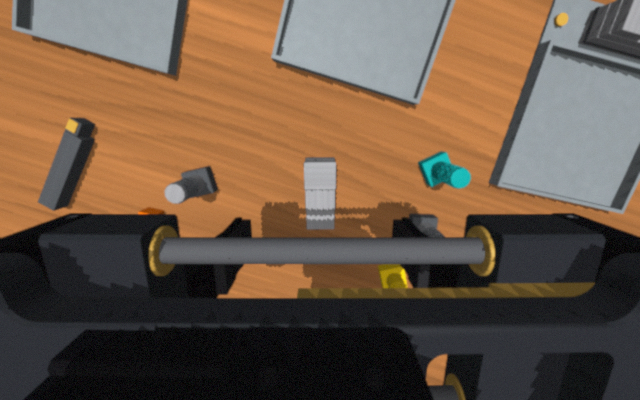

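>>> arm_command:
  steps:
    - {"rot": [0, 0, 0.7], "slide": [-0.0035, 0, -0.055], "grip": 1}
    - {"rot": [0, 0, 0], "slide": [0, 0, -0.04], "grip": 1}
    - {"rot": [0, 0, 0], "slide": [0, 0, -0.02], "grip": 1}
    - {"rot": [0, 0, 0], "slide": [0, 0, 0], "grip": 0.7}
    - {"rot": [0, 0, 0], "slide": [0, 0, 0], "grip": 0.3}
    - {"rot": [0, 0, 0], "slide": [0, 0, 0], "grip": 0.2}
    - {"rot": [0, 0, 0], "slide": [0, 0, 0], "grip": 0.2}
    - {"rot": [0, 0, 0], "slide": [0, 0, 0], "grip": 0.2}
  newtons: 40

```text
time: 5.35
ee_pos: [0.4549, -0.0001, 0.0043]
eef_rot: [0.986, 0.165, 0.0, 0.0]
ft_force: [-0.7, -0.0, 0.6]
width: 0.0451
grip_force: 0.0
```

Run:
```python
from fit import *
p=__import__('pickle').load(open('w3.pkl','rb'))
# jaw-tray near rim outer corners in w3 and screw tray
for n,P in {'jaw':[(496,185),(626,211),(552,42)],'screw':[(274,58),(417,103)]}.items():
    print(n,np.round(back(p,P,.018)[:,:2],3).tolist())
```

```text
jaw [[0.522, -0.187], [0.542, -0.347], [0.672, -0.175]]
screw [[0.569, 0.085], [0.574, -0.068]]
```

>>> arm_command:
  steps:
    - {"rot": [0, 0, 0], "slide": [0, 0, 0], "grip": 0.2}
    - {"rot": [0, 0, 0], "slide": [0, 0, 0], "grip": 0.2}
    - {"rot": [0, 0, 0], "slide": [0, 0, 0], "grip": 0.2}
    - {"rot": [0, 0, 0], "slide": [0, 0, 0], "grip": 0.2}
    - {"rot": [0, 0, 0], "slide": [0, 0, 0.03], "grip": 0.2}
    - {"rot": [0, 0, 0], "slide": [0, 0, 0.05], "grip": 0.2}
    - {"rot": [0, 0, 0], "slide": [0, 0, 0.05], "grip": 0.2}
    - {"rot": [0, 0, 10], "slide": [0, 0, 0.02], "grip": 0.2}

```text
time: 6.35
ee_pos: [0.4549, 0.0004, 0.1559]
eef_rot: [0.968, 0.252, 0.001, 0.0]
ft_force: [0.1, -1.1, -7.5]
width: 0.0265
grip_force: 40.0
```

Run:
```python
from fit import *
p=eyes.camera('wrist'); save(p,'w4.png')
s=sensors.read_state(); print(s['ee_pos'],s['eef_rot'],s['width'],s['ft_force'])
```

```text
[0.45565415 0.00045875 0.15723266] [9.66206035e-01 2.57765863e-01 1.50035893e-03 6.38135471e-04] 0.026341360478638363 [ 1.79587736  0.42666236 -3.2827639 ]
```

View pics/w4.png

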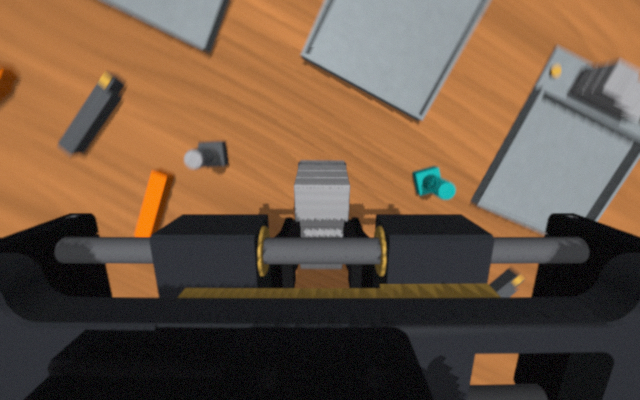

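>>> arm_command:
  steps:
    - {"rot": [0, 0, 9.5], "slide": [0.021, -0.036, 0], "grip": 0.2}
    - {"rot": [0, 0, 9.5], "slide": [0.021, -0.036, 0], "grip": 0.2}
    - {"rot": [0, 0, 9.5], "slide": [0.021, -0.036, 0], "grip": 0.2}
    - {"rot": [0, 0, 9.5], "slide": [0.021, -0.036, 0], "grip": 0.2}
    - {"rot": [0, 0, 9.5], "slide": [0.021, -0.036, 0], "grip": 0.2}
    - {"rot": [0, 0, 9.5], "slide": [0.021, -0.036, 0], "grip": 0.2}
    - {"rot": [0, 0, 9.5], "slide": [0.022, -0.036, 0], "grip": 0.2}
    - {"rot": [0, 0, 0], "slide": [0, 0, 0], "grip": 0.2}

```text
time: 7.4
ee_pos: [0.6018, -0.2555, 0.1502]
eef_rot: [0.674, 0.739, -0.001, -0.002]
ft_force: [-0.6, -2.2, -6.8]
width: 0.0264
grip_force: 40.0
```

Run:
```python
from fit import *
import pickle
p=eyes.camera('side'); save(p,'s5.png'); w=eyes.camera('wrist'); save(w,'w5.png'); pickle.dump(w,open('w5.pkl','wb'))
s=sensors.read_state(); print(s['ee_pos'],s['eef_rot'],s['width'],s['ft_force'])
a=p['pixels'][:,:,::-1]; a=cv2.resize(a[40:240,200:420],None,fx=2.5,fy=2.5); b=w['pixels'][:240,:,::-1]
b=cv2.resize(b,(550,206)); a=a[:390]; cv2.imwrite('pics/m5.png',np.vstack([a,b]))
```

```text
[ 0.60176509 -0.25168048  0.15144203] [ 6.73382834e-01  7.39291499e-01 -1.78905695e-04 -1.89898017e-03] 0.026265985010137743 [-0.78410034  0.52446677 -7.05977034]
```

View pics/m5.png

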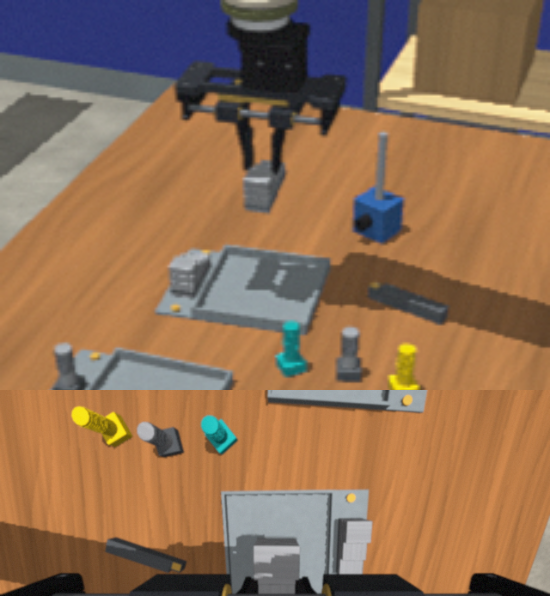

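Run:
```python
from fit import *
p=__import__('pickle').load(open('w5.pkl','rb'))
a=p['pixels'][80:240,200:460,::-1]; cv2.imwrite('pics/w5c.png',cv2.resize(a,None,fx=3,fy=3,interpolation=cv2.INTER_CUBIC))
print(np.round(back(p,[(258.5,117.6),(264,230),(385,120)],.018)[:,:2],3).tolist())
```

```text
[[0.523, -0.188], [0.536, -0.325], [0.669, -0.177]]
```

View pics/w5c.png

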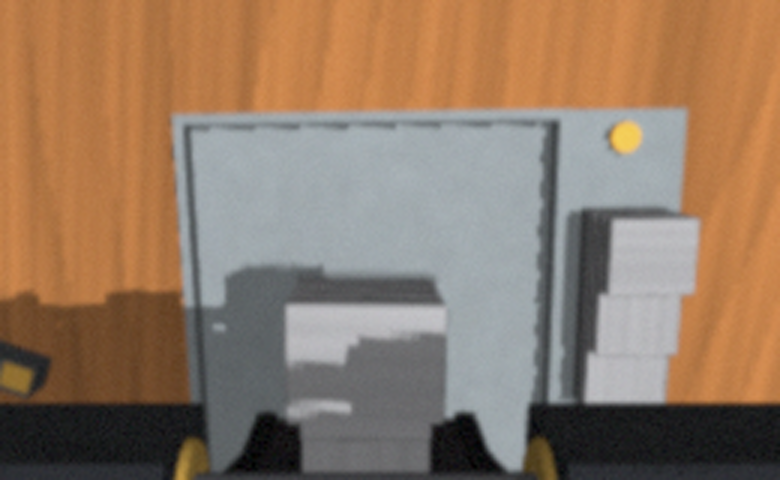

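>>> arm_command:
  steps:
    - {"rot": [0, 0, 0.7], "slide": [0.004, 0, -0.05], "grip": 0.2}
    - {"rot": [0, 0, 0], "slide": [0, 0, -0.05], "grip": 0.2}
    - {"rot": [0, 0, 0], "slide": [0, 0, -0.03], "grip": 0.2}
    - {"rot": [0, 0, 0], "slide": [0, 0, -0.012], "grip": 0.2}
    - {"rot": [0, 0, 0], "slide": [0, 0, 0], "grip": 0.2}
    - {"rot": [0, 0, 0], "slide": [0, 0, 0], "grip": 0.2}
    - {"rot": [0, 0, 0], "slide": [0, 0, 0], "grip": 0.2}
    - {"rot": [0, 0, 0], "slide": [0, 0, 0], "grip": 0.2}

```text
time: 8.5
ee_pos: [0.6072, -0.252, 0.0129]
eef_rot: [0.668, 0.744, 0.0, 0.001]
ft_force: [0.4, 0.6, -5.0]
width: 0.0259
grip_force: 40.0
```

>>> arm_command:
  steps:
    - {"rot": [0, 0, 0], "slide": [0, 0, -0.0015], "grip": 0.2}
    - {"rot": [0, 0, 0], "slide": [0, 0, -0.0015], "grip": 0.2}
    - {"rot": [0, 0, 0], "slide": [0, 0, 0], "grip": 0.2}
    - {"rot": [0, 0, 0], "slide": [0, 0, 0], "grip": 0.2}
    - {"rot": [0, 0, 0], "slide": [0, 0, 0], "grip": 0.2}
    - {"rot": [0, 0, 0], "slide": [0, 0, 0], "grip": 0.2}
    - {"rot": [0, 0, 0], "slide": [0, 0, 0], "grip": 0.2}
    - {"rot": [0, 0, 0], "slide": [0, 0, 0], "grip": 0.2}

```text
time: 9.5
ee_pos: [0.6066, -0.2522, 0.009]
eef_rot: [0.668, 0.744, -0.0, 0.0]
ft_force: [1.4, -0.3, -5.1]
width: 0.0261
grip_force: 40.0
```

>>> arm_command:
  steps:
    - {"rot": [0, 0, 0], "slide": [0, 0, -0.001], "grip": 0.2}
    - {"rot": [0, 0, 0], "slide": [0, 0, -0.0005], "grip": 0.2}
    - {"rot": [0, 0, 0], "slide": [0, 0, 0], "grip": 0.2}
    - {"rot": [0, 0, 0], "slide": [0, 0, 0], "grip": 0.35}
    - {"rot": [0, 0, 0], "slide": [0, 0, 0], "grip": 0.6}
    - {"rot": [0, 0, 0], "slide": [0, 0, 0], "grip": 0.6}
    - {"rot": [0, 0, 0], "slide": [0, 0, 0], "grip": 0.6}
    - {"rot": [0, 0, 0], "slide": [0, 0, 0], "grip": 0.6}

```text
time: 10.5
ee_pos: [0.6068, -0.2521, 0.0074]
eef_rot: [0.668, 0.744, 0.0, 0.0]
ft_force: [0.3, 0.0, 0.0]
width: 0.0513
grip_force: 0.0
```

>>> arm_command:
  steps:
    - {"rot": [0, 0, 0], "slide": [0, 0, 0.06], "grip": 0.6}
    - {"rot": [0, 0, 10.1], "slide": [0, 0, 0.06], "grip": 0.8}
    - {"rot": [0, 0, 10.1], "slide": [-0.032, -0.0067, 0], "grip": 1}
    - {"rot": [0, 0, 10.1], "slide": [-0.032, -0.0067, 0], "grip": 1}
    - {"rot": [0, 0, 10.1], "slide": [-0.032, -0.0067, 0], "grip": 1}
    - {"rot": [0, 0, 10.1], "slide": [-0.032, -0.0067, 0], "grip": 1}
    - {"rot": [0, 0, 10.1], "slide": [-0.032, -0.0067, 0], "grip": 1}
    - {"rot": [0, 0, 10.1], "slide": [-0.032, -0.0067, 0], "grip": 1}

```text
time: 11.5
ee_pos: [0.4136, -0.2925, 0.1275]
eef_rot: [0.111, 0.994, -0.0, 0.0]
ft_force: [0.4, -0.2, 0.3]
width: 0.0871
grip_force: 0.0
```

Run:
```python
from fit import *
import pickle
eyes.camera('side');eyes.camera('side'); p=eyes.camera('wrist'); save(p,'w6.png'); pickle.dump(p,open('w6.pkl','wb'))
s=sensors.read_state(); q=s['eef_rot'];print(s['ee_pos'],q,2*np.degrees(np.arctan2(q[1],q[0])),s['joint_positions'])
m=grey(p); print(proj(p,[[.4147,-.292,.02]]))
v,f=fit(p,'tool',.4147,-.292,-.22); print(np.round(v,4),round(np.degrees(v[2]),1),'err',round(f,3))
```

```text
[ 0.41347352 -0.29337709  0.12765819] [ 1.15648448e-01  9.93289987e-01 -6.51469019e-04 -1.19436317e-04] 166.71794116353976 [ 1.28159484  0.1982931  -0.82809093  1.80825584  0.15759736  1.20226466
  1.74519748]
[[324.10939079 185.4371895 ]]
[ 0.4136 -0.2904 -0.2427] -13.9 err 0.088
```

View pics/w6.png

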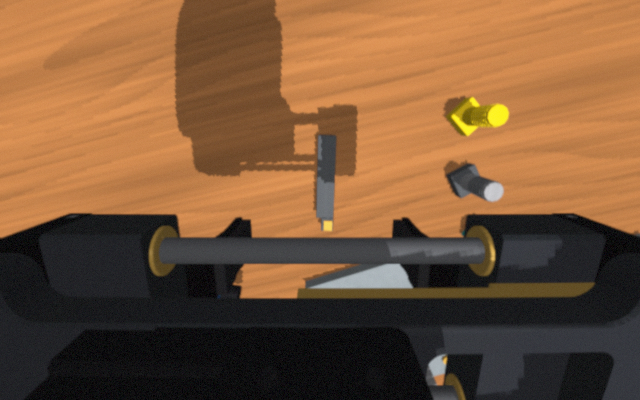

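>>> arm_command:
  steps:
    - {"rot": [0, 0, -0.5], "slide": [0.0, 0.003, -0.055], "grip": 0.6}
    - {"rot": [0, 0, 0], "slide": [0, 0, -0.045], "grip": 0.5}
    - {"rot": [0, 0, 0], "slide": [0, 0, -0.021], "grip": 0.5}
    - {"rot": [0, 0, 0], "slide": [0, 0, 0], "grip": 0.3}
    - {"rot": [0, 0, 0], "slide": [0, 0, 0], "grip": 0.05}
    - {"rot": [0, 0, 0], "slide": [0, 0, 0], "grip": 0.05}
    - {"rot": [0, 0, 0], "slide": [0, 0, 0], "grip": 0.05}
    - {"rot": [0, 0, 0], "slide": [0, 0, 0], "grip": 0.05}
  newtons: 40

```text
time: 12.65
ee_pos: [0.4148, -0.2895, 0.0069]
eef_rot: [0.118, 0.993, -0.0, 0.0]
ft_force: [-0.2, 0.4, -0.1]
width: 0.0151
grip_force: 0.0
```

>>> arm_command:
  steps:
    - {"rot": [0, 0, 0], "slide": [0.0, 0, 0], "grip": 0.05}
    - {"rot": [0, 0, 0], "slide": [0, 0, 0], "grip": 0.05}
    - {"rot": [0, 0, 0], "slide": [0, 0, 0.04], "grip": 0.05}
    - {"rot": [0, 0, 0], "slide": [0, 0, 0.055], "grip": 0.05}
    - {"rot": [0, 0, 0], "slide": [0, 0, 0.055], "grip": 0.05}
    - {"rot": [0, 0, -6.7], "slide": [0.019, 0.05, 0], "grip": 0.05}
    - {"rot": [0, 0, -6.7], "slide": [0.019, 0.05, 0], "grip": 0.05}
    - {"rot": [0, 0, -6.7], "slide": [0.019, 0.05, 0], "grip": 0.05}

```text
time: 13.65
ee_pos: [0.472, -0.1379, 0.1567]
eef_rot: [0.292, 0.956, -0.0, 0.0]
ft_force: [0.6, -0.8, -1.2]
width: 0.0045
grip_force: 0.0
```

>>> arm_command:
  steps:
    - {"rot": [0, 0, -6.7], "slide": [0.019, 0.05, 0], "grip": 0.05}
    - {"rot": [0, 0, -6.7], "slide": [0.019, 0.05, 0], "grip": 0.05}
    - {"rot": [0, 0, -6.7], "slide": [0.019, 0.05, 0], "grip": 0.05}
    - {"rot": [0, 0, -6.7], "slide": [0.019, 0.05, 0], "grip": 0.05}
    - {"rot": [0, 0, -6.7], "slide": [0.019, 0.05, 0], "grip": 0.05}
    - {"rot": [0, 0, -6.7], "slide": [0.019, 0.05, 0], "grip": 0.05}
    - {"rot": [0, 0, -6.7], "slide": [0.019, 0.05, 0], "grip": 0.05}
    - {"rot": [0, 0, -6.7], "slide": [0.018, 0.053, 0], "grip": 0.05}

```text
time: 14.65
ee_pos: [0.6234, 0.2648, 0.1561]
eef_rot: [0.692, 0.722, -0.0, 0.0]
ft_force: [0.4, -0.4, 0.2]
width: 0.004
grip_force: 0.0
```

Run:
```python
from fit import *
import pickle
eyes.camera('side');eyes.camera('side'); p=eyes.camera('wrist'); save(p,'w7.png'); pickle.dump(p,open('w7.pkl','wb'))
s=sensors.read_state(); q=s['eef_rot'];print(s['ee_pos'],q,2*np.degrees(np.arctan2(q[1],q[0])),s['width'],s['grip_force'],s['ft_force'])
a=p['pixels'][30:250,200:460,::-1]; cv2.imwrite('pics/w7c.png',cv2.resize(a,None,fx=2.7,fy=2.7,interpolation=cv2.INTER_CUBIC))
```

```text
[0.62116058 0.26837632 0.15564889] [ 6.88251786e-01  7.25470780e-01  7.76766397e-05 -1.27272730e-03] 93.0161488223184 0.0042895058398791635 0.0 [ 0.10537511 -0.9284308   0.86353024]
```

View pics/w7c.png

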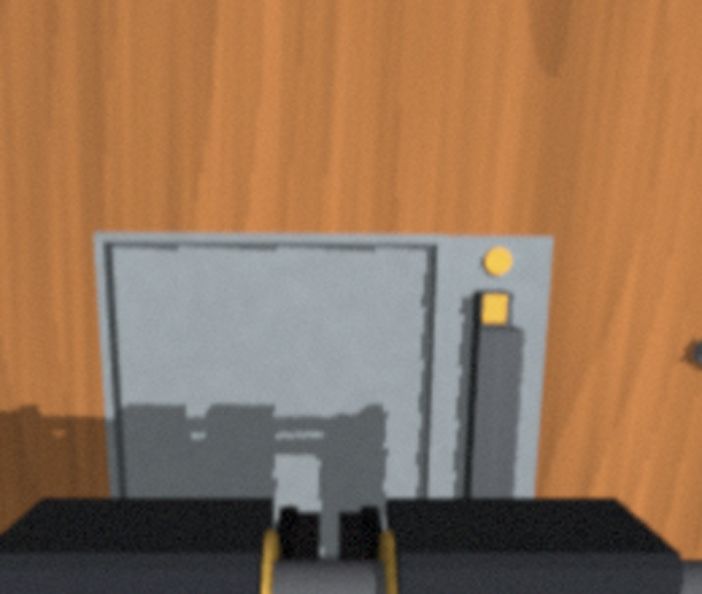

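Run:
```python
from fit import *
import pickle
p=eyes.camera('side'); q=eyes.camera('scene')
for n,c in (('side',p),('scene',q)):
    try:
        v,f=fit(c,'tool',.4136,-.2904,-.24); print(n,np.round(v,4),round(np.degrees(v[2]),1),'err',round(f,3))
    except Exception as e: print(n,repr(e))
o=pickle.load(open('side0.pkl','rb')); v,f=fit(o,'tool',.4136,-.2904,-.24); print('side0',np.round(v,4),round(np.degrees(v[2]),1),'err',round(f,3))
a=cv2.resize(p['pixels'][130:180,330:400,::-1],None,fx=5,fy=5); b=cv2.resize(q['pixels'][190:240,170:240,::-1],None,fx=5,fy=5)
c=cv2.resize(p['pixels'][110:180,240:340,::-1],(350,250)); d=cv2.resize(q['pixels'][215:305,180:280,::-1],(350,250))
cv2.imwrite('pics/m8.png',np.vstack([np.hstack([a,b]),np.hstack([c,d])]))
```

```text
side [ 0.4154 -0.2963 -0.2652] -15.2 err 0.953
scene [ 0.4139 -0.2427 -1.495 ] -85.7 err 0.748
side0 [ 0.4142 -0.2968 -0.2326] -13.3 err 0.938
```

View pics/m8.png

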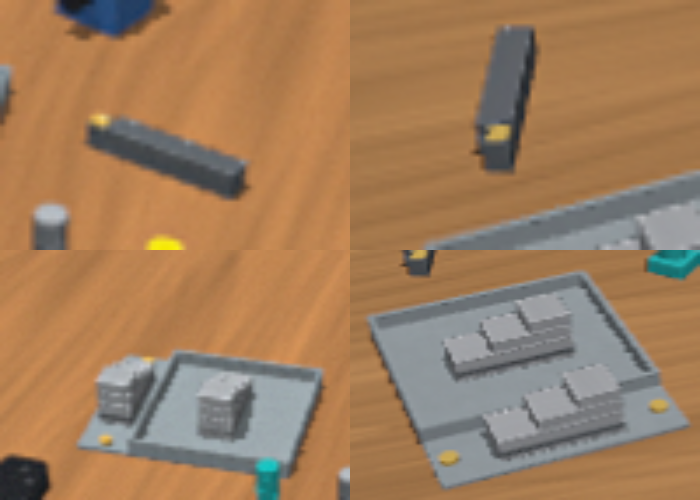

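>>> arm_command:
  steps:
    - {"rot": [0, 0, 9.4], "slide": [-0.0286, 0.0014, 0], "grip": 0.3}
    - {"rot": [0, 0, 9.4], "slide": [-0.0286, 0.0014, 0], "grip": 0.6}
    - {"rot": [0, 0, 9.4], "slide": [-0.0286, 0.0014, 0], "grip": 0.8}
    - {"rot": [0, 0, 9.4], "slide": [-0.0286, 0.0014, 0], "grip": 0.8}
    - {"rot": [0, 0, 9.4], "slide": [-0.0286, 0.0014, 0], "grip": 0.8}
    - {"rot": [0, 0, 9.4], "slide": [-0.0286, 0.0014, -0.01], "grip": 0.8}
    - {"rot": [0, 0, 9.4], "slide": [-0.0286, 0.0014, -0.01], "grip": 0.8}
    - {"rot": [0, 0, 9.4], "slide": [-0.0286, 0.0014, -0.01], "grip": 0.8}

```text
time: 15.9
ee_pos: [0.3937, 0.2729, 0.126]
eef_rot: [0.104, 0.995, -0.001, 0.001]
ft_force: [0.4, 1.8, 0.8]
width: 0.0682
grip_force: 0.0
```

Run:
```python
from fit import *
import pickle
eyes.camera('side');eyes.camera('side'); p=eyes.camera('wrist'); save(p,'w9.png'); pickle.dump(p,open('w9.pkl','wb'))
s=sensors.read_state(); q=s['eef_rot'];print(s['ee_pos'],2*np.degrees(np.arctan2(q[1],q[0])),s['width'])
v,f=fit(p,'tool',.392,.279,-.2); print(np.round(v,4),round(np.degrees(v[2]),1),'err',round(f,3))
c=pickle.load(open('w7.pkl','rb')); g=lambda u,v:(u/2.7+200,v/2.7+30)
print(np.round(back(c,[g(94,235),g(97+8,500)],.018)[:,:2],3).tolist(), np.round(back(c,[g(437,245),g(420,500),g(108,245)],.018)[:,:2],3).tolist())
```

```text
[0.39382645 0.27285992 0.12612166] 167.7929131175533 0.06963511837884132
[ 0.3902  0.2788 -0.2296] -13.2 err 0.071
[[0.516, 0.34], [0.519, 0.22]] [[0.665, 0.344], [0.667, 0.228], [0.522, 0.336]]
```

>>> arm_command:
  steps:
    - {"rot": [0, 0, -1], "slide": [-0.0035, 0.006, -0.055], "grip": 0.6}
    - {"rot": [0, 0, 0], "slide": [0, 0, -0.045], "grip": 0.5}
    - {"rot": [0, 0, 0], "slide": [0, 0, -0.015], "grip": 0.4}
    - {"rot": [0, 0, 0], "slide": [0, 0, -0.008], "grip": 0.35}
    - {"rot": [0, 0, 0], "slide": [0, 0, 0], "grip": 0.0}
    - {"rot": [0, 0, 0], "slide": [0, 0, 0], "grip": 0.0}
    - {"rot": [0, 0, 0], "slide": [0, 0, 0], "grip": 0.0}
    - {"rot": [0, 0, 0], "slide": [0, 0, 0], "grip": 0.0}
  newtons: 50

```text
time: 17.05
ee_pos: [0.3907, 0.281, 0.0039]
eef_rot: [0.114, 0.993, 0.0, 0.0]
ft_force: [-0.3, 0.1, 0.1]
width: 0.0028
grip_force: 0.0
```

>>> arm_command:
  steps:
    - {"rot": [0, 0, 0], "slide": [0, 0, 0], "grip": 0}
    - {"rot": [0, 0, 0], "slide": [0, 0, 0], "grip": 0}
    - {"rot": [0, 0, 0], "slide": [0, 0, 0], "grip": 0}
    - {"rot": [0, 0, 0], "slide": [0, 0, 0], "grip": 0}
    - {"rot": [0, 0, 0], "slide": [0, 0, 0], "grip": 0.0}
    - {"rot": [0, 0, 0], "slide": [0, 0, 0], "grip": 0.0}
    - {"rot": [0, 0, 0], "slide": [0, 0, 0], "grip": 0.0}
    - {"rot": [0, 0, 0], "slide": [0, 0, 0], "grip": 0.0}

```text
time: 18.05
ee_pos: [0.3904, 0.2809, 0.0035]
eef_rot: [0.114, 0.993, 0.0, -0.0]
ft_force: [0.0, -0.1, -0.2]
width: 0.0006
grip_force: 0.0
```

Run:
```python
from fit import *
p=eyes.camera('side'); w=eyes.camera('wrist'); q=eyes.camera('scene')
a=cv2.resize(p['pixels'][220:330,240:380,::-1],(700,550)); b=cv2.resize(w['pixels'][60:240,220:420,::-1],None,fx=1.2,fy=1.2)
cv2.imwrite('pics/m9.png',a)
b=cv2.resize(w['pixels'][100:250,220:420,::-1],(400,300)); c=cv2.resize(q['pixels'][120:210,340:460,::-1],(400,300)); cv2.imwrite('pics/m10.png',np.hstack([b,c]))
for n,X in (('tcp',[.3904,.2809,.0035]),): print(proj(p,X),proj(w,X),proj(q,X))
```

```text
[[310.46452095 300.71776155]] [[321.64164251 212.8672717 ]] [[385.05582299 171.34751353]]
```

View pics/m9.png

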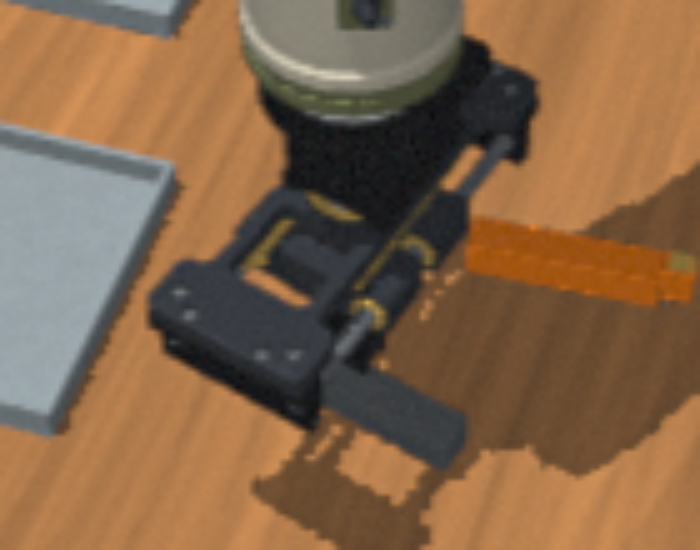

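View pics/m10.png

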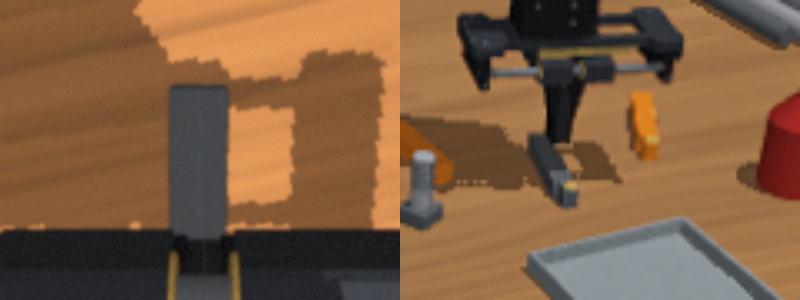

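>>> arm_command:
  steps:
    - {"rot": [0, 0, 0], "slide": [0, 0, 0.03], "grip": 0}
    - {"rot": [0, 0, 0], "slide": [0, 0, 0.04], "grip": 0}
    - {"rot": [0, 0, 0], "slide": [0, 0, 0.03], "grip": 0}
    - {"rot": [0, 0, 0], "slide": [0, 0, 0], "grip": 0}
    - {"rot": [0, 0, 0], "slide": [0, 0, 0], "grip": 0.2}
    - {"rot": [0, 0, 0], "slide": [0, 0, 0], "grip": 0.2}
    - {"rot": [0, 0, 0], "slide": [0, 0, 0], "grip": 0.2}
    - {"rot": [0, 0, 0], "slide": [0, 0, 0], "grip": 0.2}

```text
time: 19.2
ee_pos: [0.3901, 0.2809, 0.1032]
eef_rot: [0.114, 0.993, -0.0, -0.0]
ft_force: [-0.7, -0.0, -0.5]
width: 0.0171
grip_force: 0.0
```

Run:
```python
from fit import *
p=eyes.camera('side'); q=eyes.camera('scene'); s=sensors.read_state(); R=s['ee_pos']; print(R,s['width'])
out=[]
for c in (p,q):
    im=c['pixels'][:,:,::-1].copy(); u=proj(c,[R,R+[0,0,.019],R+[0,0,.07]])
    x,y=u[0].astype(int); print(u.round(1).tolist(),x,y)
    im=cv2.resize(im[y-60:y+40,x-50:x+50],(400,400),interpolation=cv2.INTER_CUBIC)
    for k in u: cv2.circle(im,tuple(((k-[x-50,y-60]+.5)*4).astype(int).tolist()),3,(0,0,255),-1)
    out.append(im)
cv2.imwrite('pics/m11.png',np.hstack(out))
```

```text
[0.39023996 0.28095072 0.10333114] 0.016740542035327436
[[310.3, 272.9], [310.3, 267.2], [310.2, 250.9]] 310 272
[[388.4, 142.5], [389.1, 136.8], [390.9, 120.9]] 388 142
```

View pics/m11.png

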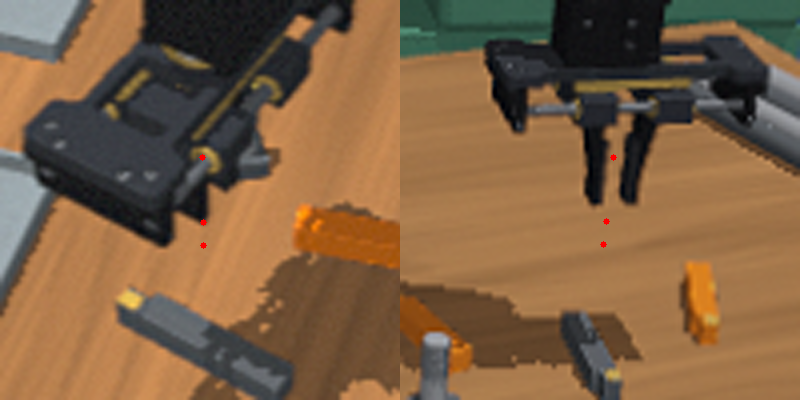

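Run:
```python
from fit import *
import pickle
from scipy.optimize import least_squares
S=pickle.load(open('scene0.pkl','rb'));D=pickle.load(open('side0.pkl','rb'));W=pickle.load(open('w2.pkl','rb'))
def tri(obs,x0):
    o=least_squares(lambda X:np.concatenate([(proj(c,X)[0]-uv) for c,uv in obs]),x0); return np.round(o.x,4),np.round(o.fun,1)
print('tips',tri([(S,(390.25,132)),(D,(307,266.75))],[.39,.28,.1]))
sc=lambda u,v:(u/2+100,v/2+110); si=lambda u,v:(u/2.1+160,v/2.1+120); wi=lambda u,v:(u/1.42+40,v/1.42)
for n,a,b,w in [('screwR',(320,155),(378,112),(498,193)),('screwL',(493,115),(337,241),(295,214)),('tealtop',(343,182),(328,106),(491,134)),
  ('toolLtip',(581,132),(279,352),(204,197)),('traynl tool',(652,152),(192,385),(146,141)),('traynr',(557,178),(242,281),(263,136))]:
    print(n,'S+D',*tri([(S,sc(*a)),(D,si(*b))],[.4,0,.05]),'all',*tri([(S,sc(*a)),(D,si(*b)),(W,wi(*w))],[.4,0,.05]),'W+D',*tri([(W,wi(*w)),(D,si(*b))],[.4,0,.05]))
s=sensors.read_state(); print(s['joint_positions'])
```

```text
tips (array([0.392 , 0.2886, 0.1343]), array([ 1.8,  1. ,  1.2, -0.8]))
screwR S+D [ 0.4459 -0.1302  0.0626] [-0.3 -0.2 -0.3  0.3] all [ 0.4461 -0.1315  0.0627] [-0.7 -0.1 -0.2 -0.  -0.4 -0. ] W+D [ 0.4459 -0.1326  0.062 ] [ 0.   0.1 -0.1  0. ]
screwL S+D [0.4197 0.13   0.0625] [-0.8 -0.6 -0.7  0.5] all [0.4196 0.1307 0.0629] [-0.6 -0.7 -0.7  0.6  0.2  0. ] W+D [0.4191 0.1304 0.065 ] [ 0.1  0.4 -0.5 -0. ]
tealtop S+D [ 0.5172 -0.1186  0.0628] [-0.5 -0.4 -0.5  0.5] all [ 0.518  -0.1192  0.0631] [-0.6 -0.3 -0.7  0.3 -0.1  0.1] W+D [ 0.5177 -0.1194  0.064 ] [ 0.1  0.3 -0.6 -0. ]
toolLtip S+D [0.4388 0.2701 0.0168] [-0.5 -0.3 -0.4  0.2] all [0.4392 0.2702 0.0169] [-0.4 -0.2 -0.6  0.2  0.1  0.2] W+D [0.439  0.2699 0.0174] [ 0.1  0.3 -0.4 -0. ]
traynl tool S+D [0.5141 0.3418 0.0133] [-2.3 -0.9 -1.7  0.8] all [0.5149 0.3425 0.0144] [-1.9 -1.1 -2.2  0.7  0.4  0.4] W+D [0.5134 0.3411 0.0171] [ 0.3  1.1 -1.4 -0.3]
traynr S+D [0.5243 0.1831 0.0081] [-1.4 -0.7 -1.2  0.7] all [0.5227 0.1832 0.0077] [-1.6 -0.9 -0.7  1.  -0.1 -0.6] W+D [0.5213 0.182  0.0109] [ 0.  0. -0. -0.]
[ 0.42991552  0.30770908 -1.28264853  1.88651174  0.31869389  1.18355987
  0.37908221]
```

>>> arm_command:
  steps:
    - {"rot": [0, 0, 0], "slide": [0, 0, -0.02], "grip": 0.65}
    - {"rot": [0, 0, 0], "slide": [0, 0, -0.02], "grip": 0.65}
    - {"rot": [0, 0, 0], "slide": [0, 0, -0.02], "grip": 0.65}
    - {"rot": [0, 0, 0], "slide": [0, 0, -0.01], "grip": 0.65}
    - {"rot": [0, 0, 0], "slide": [0, 0, -0.02], "grip": 0.65}
    - {"rot": [0, 0, 0], "slide": [0, 0, -0.02], "grip": 0.65}
    - {"rot": [0, 0, 0], "slide": [0, 0, -0.015], "grip": 0.65}
    - {"rot": [0, 0, 0], "slide": [0, 0, 0], "grip": 0.65}
  newtons: 40

```text
time: 20.3
ee_pos: [0.3896, 0.2806, -0.0226]
eef_rot: [0.114, 0.994, -0.0, -0.001]
ft_force: [-0.5, -0.0, 0.2]
width: 0.0566
grip_force: 0.0
```

>>> arm_command:
  steps:
    - {"rot": [0, 0, 0], "slide": [0, 0, 0], "grip": 0}
    - {"rot": [0, 0, 0], "slide": [0, 0, 0], "grip": 0}
    - {"rot": [0, 0, 0], "slide": [0, 0, 0], "grip": 0}
    - {"rot": [0, 0, 0], "slide": [0, 0, 0], "grip": 0}
    - {"rot": [0, 0, 0], "slide": [0, 0, 0], "grip": 0.0}
    - {"rot": [0, 0, 0], "slide": [0, 0, 0], "grip": 0.0}
    - {"rot": [0, 0, 0], "slide": [0, 0, 0], "grip": 0.0}
    - {"rot": [0, 0, 0], "slide": [0, 0, 0], "grip": 0.0}

```text
time: 21.3
ee_pos: [0.3905, 0.2806, -0.0215]
eef_rot: [0.114, 0.993, -0.0, 0.0]
ft_force: [0.6, -4.2, 4.9]
width: 0.0185
grip_force: 40.0
```

>>> arm_command:
  steps:
    - {"rot": [0, 0, 0], "slide": [0, 0, 0.04], "grip": 0}
    - {"rot": [0, 0, 0], "slide": [0, 0, 0.05], "grip": 0}
    - {"rot": [0, 0, -9.3], "slide": [0.029, -0.002, 0], "grip": 0}
    - {"rot": [0, 0, -9.3], "slide": [0.029, -0.002, 0], "grip": 0}
    - {"rot": [0, 0, -9.3], "slide": [0.029, -0.002, 0], "grip": 0.0}
    - {"rot": [0, 0, -9.3], "slide": [0.029, -0.002, 0], "grip": 0.0}
    - {"rot": [0, 0, -9.3], "slide": [0.029, -0.002, 0], "grip": 0.0}
    - {"rot": [0, 0, -9.3], "slide": [0.029, -0.002, 0], "grip": 0.0}

```text
time: 22.3
ee_pos: [0.5648, 0.269, 0.0675]
eef_rot: [0.568, 0.823, -0.0, -0.0]
ft_force: [-0.5, 0.7, -4.2]
width: 0.0188
grip_force: 40.0
```

>>> arm_command:
  steps:
    - {"rot": [0, 0, -9.3], "slide": [0.029, -0.002, 0], "grip": 0}
    - {"rot": [0, 0, -9.3], "slide": [0.03, -0.002, 0], "grip": 0}
    - {"rot": [0, 0, 0], "slide": [0, 0, 0], "grip": 0}
    - {"rot": [0, 0, 0], "slide": [0, 0, 0], "grip": 0}
    - {"rot": [0, 0, 0], "slide": [0, 0, -0.03], "grip": 0.0}
    - {"rot": [0, 0, 0], "slide": [0, 0, -0.01], "grip": 0.0}
    - {"rot": [0, 0, 0], "slide": [0, 0, 0], "grip": 0.0}
    - {"rot": [0, 0, 0], "slide": [0, 0, 0], "grip": 0.0}

```text
time: 23.3
ee_pos: [0.6237, 0.2654, 0.0296]
eef_rot: [0.691, 0.723, 0.001, 0.0]
ft_force: [-0.7, 1.0, -3.1]
width: 0.0185
grip_force: 40.0
```

Run:
```python
from fit import *
s=sensors.read_state(); q=s['eef_rot'];print(s['ee_pos'],2*np.degrees(np.arctan2(q[1],q[0])),s['width'],s['grip_force'],s['ft_force'])
w=eyes.camera('wrist'); p=eyes.camera('side')
a=cv2.resize(w['pixels'][90:250,220:440,::-1],(440,320)); b=cv2.resize(p['pixels'][190:320,160:330,::-1],(340,320)); cv2.imwrite('pics/m12.png',np.hstack([a,b]))
__import__('pickle').dump(w,open('w12.pkl','wb'))
```

```text
[0.62371566 0.26540612 0.02958984] 92.52768981356292 0.01852554335152793 39.994683265686035 [-0.72516606  0.96503983 -3.05963038]
```

View pics/m12.png

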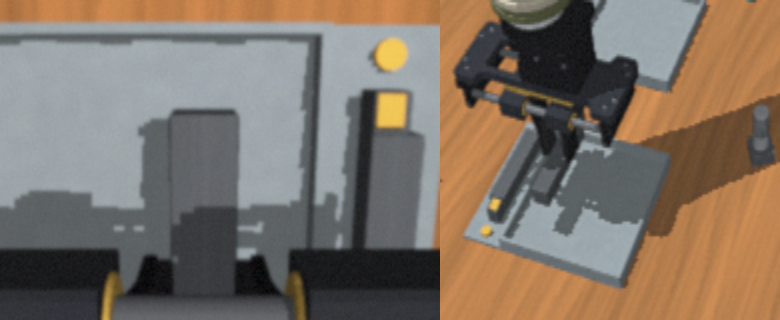

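>>> arm_command:
  steps:
    - {"rot": [0, 0, 0], "slide": [0, 0, -0.02], "grip": 0}
    - {"rot": [0, 0, 0], "slide": [0, 0, -0.015], "grip": 0}
    - {"rot": [0, 0, 0], "slide": [0, 0, -0.008], "grip": 0}
    - {"rot": [0, 0, 0], "slide": [0, 0, -0.003], "grip": 0}
    - {"rot": [0, 0, 0], "slide": [0, 0, 0], "grip": 0.0}
    - {"rot": [0, 0, 0], "slide": [0, 0, 0], "grip": 0.0}
    - {"rot": [0, 0, 0], "slide": [0, 0, 0], "grip": 0.0}
    - {"rot": [0, 0, 0], "slide": [0, 0, 0], "grip": 0.0}

```text
time: 24.4
ee_pos: [0.6236, 0.2651, -0.0173]
eef_rot: [0.691, 0.722, 0.0, 0.0]
ft_force: [-0.5, -0.0, -1.4]
width: 0.0187
grip_force: 40.0
```

>>> arm_command:
  steps:
    - {"rot": [0, 0, 0], "slide": [0, 0, 0], "grip": 0.42}
    - {"rot": [0, 0, 0], "slide": [0, 0, 0], "grip": 0.42}
    - {"rot": [0, 0, 0], "slide": [0, 0, 0], "grip": 0.42}
    - {"rot": [0, 0, 0], "slide": [0, 0, 0.05], "grip": 0.42}
    - {"rot": [0, 0, 0], "slide": [0, 0, 0.055], "grip": 0.42}
    - {"rot": [0, 0, 6.7], "slide": [-0.019, -0.0505, 0], "grip": 0.65}
    - {"rot": [0, 0, 6.7], "slide": [-0.019, -0.0505, 0], "grip": 0.65}
    - {"rot": [0, 0, 6.7], "slide": [-0.019, -0.0505, 0], "grip": 0.65}

```text
time: 25.4
ee_pos: [0.5658, 0.1118, 0.0876]
eef_rot: [0.553, 0.833, 0.0, 0.0]
ft_force: [-0.2, -0.4, 0.2]
width: 0.0542
grip_force: 0.0
```

>>> arm_command:
  steps:
    - {"rot": [0, 0, 6.7], "slide": [-0.019, -0.0505, 0], "grip": 0.65}
    - {"rot": [0, 0, 6.7], "slide": [-0.019, -0.0505, 0], "grip": 0.65}
    - {"rot": [0, 0, 6.7], "slide": [-0.019, -0.0505, 0], "grip": 0.65}
    - {"rot": [0, 0, 6.7], "slide": [-0.019, -0.0505, 0], "grip": 0.65}
    - {"rot": [0, 0, 6.7], "slide": [-0.019, -0.0505, 0], "grip": 0.65}
    - {"rot": [0, 0, 6.7], "slide": [-0.019, -0.0505, 0], "grip": 0.65}
    - {"rot": [0, 0, 6.7], "slide": [-0.019, -0.0505, 0], "grip": 0.65}
    - {"rot": [0, 0, 6.7], "slide": [-0.02, -0.0505, 0], "grip": 0.65}

```text
time: 26.4
ee_pos: [0.4127, -0.2923, 0.0879]
eef_rot: [0.118, 0.993, -0.0, 0.0]
ft_force: [1.6, -0.1, -0.7]
width: 0.0567
grip_force: 0.0
```

Run:
```python
from fit import *
eyes.camera('side');eyes.camera('side');p=eyes.camera('wrist'); save(p,'w13.png')
s=sensors.read_state(); q=s['eef_rot'];print(s['ee_pos'],2*np.degrees(np.arctan2(q[1],q[0])),s['width'])
v,f=fit(p,'tool',.4136,-.2904,-.24); print(np.round(v,4),round(np.degrees(v[2]),1),'err',round(f,3))
```

```text
[ 0.41186213 -0.29335923  0.0873508 ] 165.90936388475737 0.056552495961310054
[ 0.4134 -0.2899 -0.2324] -13.3 err 0.061
```

>>> arm_command:
  steps:
    - {"rot": [0, 0, 0.5], "slide": [0.0015, 0.0035, -0.04], "grip": 0.65}
    - {"rot": [0, 0, 0], "slide": [0, 0, -0.04], "grip": 0.65}
    - {"rot": [0, 0, 0], "slide": [0, 0, -0.02], "grip": 0.65}
    - {"rot": [0, 0, 0], "slide": [0, 0, -0.009], "grip": 0.65}
    - {"rot": [0, 0, 0], "slide": [0, 0, 0], "grip": 0}
    - {"rot": [0, 0, 0], "slide": [0, 0, 0], "grip": 0}
    - {"rot": [0, 0, 0], "slide": [0, 0, 0], "grip": 0}
    - {"rot": [0, 0, 0], "slide": [0, 0, 0], "grip": 0}
  newtons: 40

```text
time: 27.55
ee_pos: [0.4151, -0.2875, -0.021]
eef_rot: [0.116, 0.993, -0.0, 0.0]
ft_force: [-0.6, -2.0, 1.3]
width: 0.0245
grip_force: 1.1
```

>>> arm_command:
  steps:
    - {"rot": [0, 0, 0], "slide": [0, 0, 0], "grip": 0}
    - {"rot": [0, 0, 0], "slide": [0, 0, 0], "grip": 0}
    - {"rot": [0, 0, 0], "slide": [0, 0, 0], "grip": 0}
    - {"rot": [0, 0, 0], "slide": [0, 0, 0], "grip": 0}
    - {"rot": [0, 0, 0], "slide": [0, 0, 0], "grip": 0}
    - {"rot": [0, 0, 0], "slide": [0, 0, 0.03], "grip": 0}
    - {"rot": [0, 0, 0], "slide": [0, 0, 0.05], "grip": 0}
    - {"rot": [0, 0, 0], "slide": [0, 0, 0.05], "grip": 0}

```text
time: 28.55
ee_pos: [0.4143, -0.2861, 0.1091]
eef_rot: [0.115, 0.993, 0.001, -0.001]
ft_force: [0.2, -1.1, -3.1]
width: 0.0186
grip_force: 40.0
```

>>> arm_command:
  steps:
    - {"rot": [0, 0, -6.8], "slide": [0.0136, 0.05, 0], "grip": 0}
    - {"rot": [0, 0, -6.8], "slide": [0.0136, 0.05, 0], "grip": 0}
    - {"rot": [0, 0, -6.8], "slide": [0.0136, 0.05, 0], "grip": 0}
    - {"rot": [0, 0, -6.8], "slide": [0.0136, 0.05, 0], "grip": 0}
    - {"rot": [0, 0, -6.8], "slide": [0.0136, 0.05, 0], "grip": 0}
    - {"rot": [0, 0, -6.8], "slide": [0.0136, 0.05, 0], "grip": 0}
    - {"rot": [0, 0, -6.8], "slide": [0.0136, 0.05, 0], "grip": 0}
    - {"rot": [0, 0, -6.8], "slide": [0.0136, 0.05, 0], "grip": 0}

```text
time: 29.55
ee_pos: [0.5233, 0.1144, 0.1078]
eef_rot: [0.559, 0.829, -0.0, -0.0]
ft_force: [0.1, -0.0, -2.0]
width: 0.0185
grip_force: 40.0
```

>>> arm_command:
  steps:
    - {"rot": [0, 0, -6.8], "slide": [0.0136, 0.05, 0], "grip": 0}
    - {"rot": [0, 0, -6.8], "slide": [0.0136, 0.05, 0], "grip": 0}
    - {"rot": [0, 0, -6.4], "slide": [0.0136, 0.05, 0], "grip": 0}
    - {"rot": [0, 0, 0], "slide": [0, 0, 0], "grip": 0}
    - {"rot": [0, 0, 0], "slide": [0, 0, -0.05], "grip": 0}
    - {"rot": [0, 0, 0], "slide": [0, 0, -0.03], "grip": 0}
    - {"rot": [0, 0, 0], "slide": [0, 0, 0], "grip": 0}
    - {"rot": [0, 0, 0], "slide": [0, 0, 0], "grip": 0}

```text
time: 30.55
ee_pos: [0.565, 0.263, 0.0297]
eef_rot: [0.693, 0.721, 0.001, 0.0]
ft_force: [0.1, -0.1, -2.1]
width: 0.0184
grip_force: 40.0
```

Run:
```python
from fit import *
p=eyes.camera('wrist'); save(p,'w14.png')
s=sensors.read_state(); q=s['eef_rot'];print(s['ee_pos'],2*np.degrees(np.arctan2(q[1],q[0])),s['width'],s['ft_force'])
# held tool & placed tool by dark mask
im=p['pixels'].astype(int); g=im.mean(2); m=((im.max(2)-im.min(2)<30)&(g<105)).astype(np.float32)
print(proj(p,[[.6236,.264,.024],[.6236,.31,.024],[.564,.262,.07]]).round())
print(g[140:200:12,300:420:8].astype(int))
```

```text
[0.56527125 0.26325729 0.03013364] 92.29514067471956 0.018540867024002913 [-0.12308836 -0.37094927 -2.78243215]
[[396. 213.]
 [402. 153.]
 [318. 236.]]
[[170 120 116 116 117 173 175 178 174 175 173 129 127 126 160]
 [102 101 109 109 106 159 171 172 171 169  97  83 106 105 106]
 [ 99 102 101 109 105 165 172 172 171 174  97  95 107 105 115]
 [103 104 105 104 104 166 173 171 172 169  89 101 108 111 131]
 [101 102 106 105 105 168 166 170 168 172  77 102  66 105 160]]
```

>>> arm_command:
  steps:
    - {"rot": [0, 0, 0], "slide": [0, 0, -0.02], "grip": 0}
    - {"rot": [0, 0, 0], "slide": [0, 0, -0.015], "grip": 0}
    - {"rot": [0, 0, 0], "slide": [0, 0, -0.008], "grip": 0}
    - {"rot": [0, 0, 0], "slide": [0, 0, -0.0035], "grip": 0}
    - {"rot": [0, 0, 0], "slide": [0, 0, 0], "grip": 0.0}
    - {"rot": [0, 0, 0], "slide": [0, 0, 0], "grip": 0.0}
    - {"rot": [0, 0, 0], "slide": [0, 0, 0], "grip": 0.0}
    - {"rot": [0, 0, 0], "slide": [0, 0, 0], "grip": 0.0}

```text
time: 31.6
ee_pos: [0.5644, 0.2629, -0.0171]
eef_rot: [0.693, 0.721, -0.0, 0.0]
ft_force: [-4.0, -3.1, 8.7]
width: 0.0185
grip_force: 40.0
```

>>> arm_command:
  steps:
    - {"rot": [0, 0, 0], "slide": [0, 0, 0], "grip": 0.42}
    - {"rot": [0, 0, 0], "slide": [0, 0, 0], "grip": 0.42}
    - {"rot": [0, 0, 0], "slide": [0, 0, 0], "grip": 0.42}
    - {"rot": [0, 0, 0], "slide": [0, 0, 0.05], "grip": 0.42}
    - {"rot": [0, 0, 0], "slide": [0, 0, 0.057], "grip": 0.42}
    - {"rot": [0, 0, 0], "slide": [-0.036, -0.032, 0], "grip": 0.65}
    - {"rot": [0, 0, 0], "slide": [-0.036, -0.032, 0], "grip": 0.65}
    - {"rot": [0, 0, 0], "slide": [-0.036, -0.032, 0], "grip": 0.65}

```text
time: 32.6
ee_pos: [0.4555, 0.1661, 0.0888]
eef_rot: [0.693, 0.721, 0.0, 0.0]
ft_force: [-0.8, 0.2, 1.7]
width: 0.0543
grip_force: 0.0
```

Run:
```python
from fit import *
eyes.camera('side');eyes.camera('side');p=eyes.camera('wrist'); save(p,'w15.png')
s=sensors.read_state(); q=s['eef_rot'];print(s['ee_pos'],2*np.degrees(np.arctan2(q[1],q[0])),s['width'])
v,f=fit(p,'screw',.4183,.1335,.55); print('screwL',np.round(v,4),'err',round(f,3), proj(p,[[.4183,.1335,.066]]))
d=eyes.look_for('screw_a',p); print([(np.round(k['bbox']).tolist(),k['conf']) for k in d])
```

```text
[0.45583558 0.16465564 0.08896952] 92.16674642383306 0.055990633284573835
screwL [0.411  0.1189 1.1992] err 0.63 [[277.50216975 236.43442529]]
[([389.0, 0.0, 619.0, 173.0], 0.73), ([269.0, 195.0, 308.0, 237.0], 0.7)]
```

>>> arm_command:
  steps:
    - {"rot": [0, 0, 0], "slide": [-0.0375, -0.0317, 0], "grip": 0.65}
    - {"rot": [0, 0, 0], "slide": [0, 0, 0], "grip": 0.65}
    - {"rot": [0, 0, 0], "slide": [0, 0, -0.03], "grip": 0.65}
    - {"rot": [0, 0, 0], "slide": [0, 0, -0.03], "grip": 0.65}
    - {"rot": [0, 0, 0], "slide": [0, 0, -0.02], "grip": 0.65}
    - {"rot": [0, 0, 0], "slide": [0, 0, -0.01], "grip": 0.65}
    - {"rot": [0, 0, 0], "slide": [0, 0, 0], "grip": 0.65}
    - {"rot": [0, 0, 0], "slide": [0, 0, 0], "grip": 0.5}

```text
time: 33.8
ee_pos: [0.4197, 0.1358, -0.0003]
eef_rot: [0.693, 0.721, 0.001, 0.0]
ft_force: [-0.3, 0.2, -0.3]
width: 0.0518
grip_force: 0.0
```

>>> arm_command:
  steps:
    - {"rot": [0, 0, 0], "slide": [0, 0, 0], "grip": 0}
    - {"rot": [0, 0, 0], "slide": [0, 0, 0], "grip": 0}
    - {"rot": [0, 0, 0], "slide": [0, 0, 0], "grip": 0}
    - {"rot": [0, 0, 0], "slide": [0, 0, 0], "grip": 0}
    - {"rot": [0, 0, 0], "slide": [0, 0, 0], "grip": 0}
    - {"rot": [0, 0, 0], "slide": [0, 0, 0], "grip": 0}
    - {"rot": [0, 0, 0], "slide": [0, 0, 0], "grip": 0}
    - {"rot": [0, 0, 0], "slide": [0, 0, 0], "grip": 0}
  newtons: 30

```text
time: 34.8
ee_pos: [0.4189, 0.1352, -0.001]
eef_rot: [0.693, 0.721, -0.0, 0.0]
ft_force: [-0.7, -1.1, 0.7]
width: 0.0195
grip_force: 29.9
```

>>> arm_command:
  steps:
    - {"rot": [0, 0, 0], "slide": [0, 0, 0.04], "grip": 0}
    - {"rot": [0, 0, 0], "slide": [0, 0, 0.05], "grip": 0}
    - {"rot": [0, 0, 0], "slide": [0.0455, -0.0187, 0], "grip": 0}
    - {"rot": [0, 0, 0], "slide": [0.0455, -0.0187, 0], "grip": 0}
    - {"rot": [0, 0, 0], "slide": [0.0455, -0.0187, 0], "grip": 0}
    - {"rot": [0, 0, 0], "slide": [0.0455, -0.0187, 0], "grip": 0}
    - {"rot": [0, 0, 0], "slide": [0.0455, -0.0187, 0], "grip": 0}
    - {"rot": [0, 0, 0], "slide": [0, 0, 0], "grip": 0}

```text
time: 35.8
ee_pos: [0.6484, 0.0392, 0.0872]
eef_rot: [0.694, 0.72, -0.0, -0.001]
ft_force: [-0.6, 0.5, -2.5]
width: 0.0188
grip_force: 29.9
```

Run:
```python
from fit import *
s=sensors.read_state(); q=s['eef_rot'];print(s['ee_pos'],2*np.degrees(np.arctan2(q[1],q[0])),s['width'],s['grip_force'])
p=eyes.camera('wrist'); save(p,'w16.png')
# tray outer rim upper-left (near-left) corner in this view: grey vs wood boundary
g=grey(p); e=proj(p,[[.569,.086,.018],[.722,.091,.018],[.571,.03,.018]]); print(e.round(1))
print([d['bbox'] for d in eyes.look_for('screw_tray',p)][:1])
u,v=e[2].astype(int); 
for r in (v-8,v,v+8): print('row',r,np.flatnonzero(np.diff(g[r,u-30:u+30]))+u-30, back(p,[(u,r)],.018)[0,:2].round(3), [back(p,[(k+1,r)],.018)[0,:2].round(4).tolist() for k in (np.flatnonzero(np.diff(g[r,u-30:u+30]))+u-30)][:2])
u=int((e[0,0]+e[1,0])/2)-15
for c in (u-20,u,u+20):
    k=np.flatnonzero(np.diff(g[:240,c])); print('col',c,k,[back(p,[(c,j+1)],.018)[0,:2].round(4).tolist() for j in k[:2]])
```

```text
[0.64841749 0.03917752 0.08718616] 92.07478447206796 0.018833280655929766 29.87041499465704
[[238.8 140.9]
 [399.8 141.6]
 [242.8 197.9]]
[[241.6, 136.3, 446.8, 286.9]]
row 189 [241] [0.571 0.039] [[0.5705, 0.0391]]
row 197 [241] [0.57  0.031] [[0.5703, 0.0309]]
row 205 [242] [0.57  0.023] [[0.571, 0.0226]]
col 284 [ 28 137] [[0.6114, 0.1837], [0.6119, 0.0903]]
col 304 [ 28  69  70 137 221 222 230 231] [[0.6288, 0.1843], [0.6295, 0.151]]
col 324 [ 28 123 124 137] [[0.6462, 0.1849], [0.6493, 0.1045]]
```

>>> arm_command:
  steps:
    - {"rot": [0, 0, 0], "slide": [0, 0.003, -0.03], "grip": 0}
    - {"rot": [0, 0, 0], "slide": [0, 0, -0.03], "grip": 0}
    - {"rot": [0, 0, 0], "slide": [0, 0, -0.015], "grip": 0}
    - {"rot": [0, 0, 0], "slide": [0, 0, -0.006], "grip": 0}
    - {"rot": [0, 0, 0], "slide": [0, 0, -0.003], "grip": 0}
    - {"rot": [0, 0, 0], "slide": [0, 0, 0], "grip": 0}
    - {"rot": [0, 0, 0], "slide": [0, 0, 0], "grip": 0}
    - {"rot": [0, 0, 0], "slide": [0, 0, 0], "grip": 0}

```text
time: 36.9
ee_pos: [0.6467, 0.0447, 0.0054]
eef_rot: [0.693, 0.721, 0.0, 0.0]
ft_force: [0.6, 0.1, -2.5]
width: 0.0191
grip_force: 29.9
```

>>> arm_command:
  steps:
    - {"rot": [0, 0, 0], "slide": [0, 0, -0.001], "grip": 0}
    - {"rot": [0, 0, 0], "slide": [0, 0, -0.001], "grip": 0}
    - {"rot": [0, 0, 0], "slide": [0, 0, -0.0005], "grip": 0}
    - {"rot": [0, 0, 0], "slide": [0, 0, 0], "grip": 0}
    - {"rot": [0, 0, 0], "slide": [0, 0, 0], "grip": 0}
    - {"rot": [0, 0, 0], "slide": [0, 0, 0], "grip": 0}
    - {"rot": [0, 0, 0], "slide": [0, 0, 0], "grip": 0}
    - {"rot": [0, 0, 0], "slide": [0, 0, 0], "grip": 0}

```text
time: 37.9
ee_pos: [0.6466, 0.0448, 0.003]
eef_rot: [0.693, 0.721, 0.0, 0.0]
ft_force: [-3.2, -0.6, 6.0]
width: 0.0189
grip_force: 29.9
```

>>> arm_command:
  steps:
    - {"rot": [0, 0, 0], "slide": [0, 0, 0], "grip": 0.5}
    - {"rot": [0, 0, 0], "slide": [0, 0, 0], "grip": 0.5}
    - {"rot": [0, 0, 0], "slide": [0, 0, 0], "grip": 0.5}
    - {"rot": [0, 0, 0], "slide": [0, 0, 0.045], "grip": 0.6}
    - {"rot": [0, 0, 0], "slide": [0, 0, 0.055], "grip": 0.65}
    - {"rot": [0, 0, 9.8], "slide": [-0.04, -0.0355, 0.02], "grip": 0.65}
    - {"rot": [0, 0, 9.8], "slide": [-0.04, -0.0355, 0], "grip": 0.65}
    - {"rot": [0, 0, 9.8], "slide": [-0.04, -0.0355, 0], "grip": 0.65}

```text
time: 38.9
ee_pos: [0.5254, -0.0628, 0.1225]
eef_rot: [0.485, 0.875, -0.0, 0.0]
ft_force: [0.6, -1.2, 0.4]
width: 0.0565
grip_force: 0.0
```

>>> arm_command:
  steps:
    - {"rot": [0, 0, 9.8], "slide": [-0.04, -0.0355, 0], "grip": 0.65}
    - {"rot": [0, 0, 9.8], "slide": [-0.04, -0.0355, 0], "grip": 0.65}
    - {"rot": [0, 0, 9.8], "slide": [0, 0, 0], "grip": 0.65}
    - {"rot": [0, 0, 9.8], "slide": [0, 0, 0], "grip": 0.65}
    - {"rot": [0, 0, 9.8], "slide": [0, 0, 0], "grip": 0.65}
    - {"rot": [0, 0, 9.8], "slide": [0, 0, 0], "grip": 0.65}
    - {"rot": [0, 0, 0], "slide": [0, 0, 0], "grip": 0.65}
    - {"rot": [0, 0, 0], "slide": [0, 0, 0], "grip": 0.65}

```text
time: 39.9
ee_pos: [0.4559, -0.1252, 0.1232]
eef_rot: [0.017, 1.0, 0.001, 0.0]
ft_force: [0.2, -0.4, -0.6]
width: 0.0562
grip_force: 0.0
```

Run:
```python
from fit import *
p=eyes.camera('wrist'); save(p,'w17.png')
s=sensors.read_state(); q=s['eef_rot'];print(s['ee_pos'],2*np.degrees(np.arctan2(q[1],q[0])),s['width'])
print(proj(p,[[.447,-.133,.0],[.447,-.133,.066]]).round(0).tolist())
print([(np.round(k['bbox']).tolist(),round(k['conf'],2)) for k in eyes.look_for('screw_a',p)])
v,f=fit(p,'screw',.447,-.133,.27); print(np.round(v,4),round(f,3))
c=eyes.camera('side'); 
for n,z0,x,y in (('placed',.004,.6466,.0447),('screwR',0,.447,-.133)):
    try: v,f=fit(c,'screw',x,y,.1,z0=z0); print(n,np.round(v,4),round(f,3))
    except Exception as e: print(n,repr(e))
print('side screws',[(np.round(k['bbox']).tolist(),round(k['conf'],2)) for k in eyes.look_for('screw_a',c)], proj(c,[[.6466,.0447,.004],[.6466,.0447,.07]]).round(0).tolist())
```

```text
[ 0.4558592  -0.12518999  0.12326328] 178.13239693939923 0.05625497878618405
[[315.0, 173.0], [313.0, 185.0]]
[([300.0, 159.0, 334.0, 195.0], 0.97), ([306.0, 93.0, 343.0, 127.0], 0.97), ([310.0, 215.0, 345.0, 235.0], 0.57), ([264.0, 263.0, 282.0, 288.0], 0.32)]
[ 0.4476 -0.1317  0.271 ] 0.071
placed [ 0.6012  0.0732 -0.2073] 0.962
screwR [ 0.4541 -0.1365 -0.0847] 0.964
side screws [([251.0, 193.0, 260.0, 210.0], 0.67), ([355.0, 178.0, 366.0, 197.0], 0.5), ([310.0, 172.0, 323.0, 188.0], 0.46), ([332.0, 171.0, 344.0, 195.0], 0.44)] [[254.0, 211.0], [252.0, 193.0]]
```

>>> arm_command:
  steps:
    - {"rot": [0, 0, 0], "slide": [-0.008, -0.0065, 0], "grip": 0.65}
    - {"rot": [0, 0, 0], "slide": [0, 0, -0.04], "grip": 0.65}
    - {"rot": [0, 0, 0], "slide": [0, 0, -0.04], "grip": 0.65}
    - {"rot": [0, 0, 0], "slide": [0, 0, -0.03], "grip": 0.65}
    - {"rot": [0, 0, 0], "slide": [0, 0, -0.014], "grip": 0.65}
    - {"rot": [0, 0, 0], "slide": [0, 0, 0], "grip": 0.65}
    - {"rot": [0, 0, 0], "slide": [0, 0, 0], "grip": 0.3}
    - {"rot": [0, 0, 0], "slide": [0, 0, 0], "grip": 0}

```text
time: 41.1
ee_pos: [0.4486, -0.1321, 0.0002]
eef_rot: [0.015, 1.0, 0.0, 0.001]
ft_force: [-0.1, 0.1, 0.6]
width: 0.0438
grip_force: 0.0
```

>>> arm_command:
  steps:
    - {"rot": [0, 0, 0], "slide": [0, 0, 0], "grip": 0}
    - {"rot": [0, 0, 0], "slide": [0, 0, 0], "grip": 0}
    - {"rot": [0, 0, 0], "slide": [0, 0, 0], "grip": 0}
    - {"rot": [0, 0, 0], "slide": [0, 0, 0], "grip": 0}
    - {"rot": [0, 0, 0], "slide": [0, 0, 0], "grip": 0}
    - {"rot": [0, 0, 0], "slide": [0, 0, 0], "grip": 0}
    - {"rot": [0, 0, 0], "slide": [0, 0, 0], "grip": 0}
    - {"rot": [0, 0, 0], "slide": [0, 0, 0], "grip": 0}

```text
time: 42.1
ee_pos: [0.4479, -0.1317, -0.0007]
eef_rot: [0.015, 1.0, 0.001, 0.0]
ft_force: [-0.4, 0.5, 2.0]
width: 0.0192
grip_force: 30.0
```

>>> arm_command:
  steps:
    - {"rot": [0, 0, 0], "slide": [0, 0, 0.03], "grip": 0}
    - {"rot": [0, 0, 0], "slide": [0, 0, 0.045], "grip": 0}
    - {"rot": [0, 0, 0], "slide": [0, 0, 0.045], "grip": 0}
    - {"rot": [0, 0, 0], "slide": [0.04, 0.0224, 0], "grip": 0}
    - {"rot": [0, 0, 0], "slide": [0.04, 0.0224, 0], "grip": 0}
    - {"rot": [0, 0, 0], "slide": [0.04, 0.0224, 0], "grip": 0}
    - {"rot": [0, 0, 0], "slide": [0.04, 0.0224, 0], "grip": 0}
    - {"rot": [0, 0, 0], "slide": [0.04, 0.0224, 0], "grip": 0}

```text
time: 43.1
ee_pos: [0.6486, -0.0192, 0.1181]
eef_rot: [0.015, 1.0, 0.0, -0.001]
ft_force: [1.1, -0.7, -2.0]
width: 0.0189
grip_force: 30.0
```

>>> arm_command:
  steps:
    - {"rot": [0, 0, 0], "slide": [0, 0, 0], "grip": 0}
    - {"rot": [0, 0, 0], "slide": [0, 0, -0.04], "grip": 0}
    - {"rot": [0, 0, 0], "slide": [0, 0, -0.04], "grip": 0}
    - {"rot": [0, 0, 0], "slide": [0, 0, -0.02], "grip": 0}
    - {"rot": [0, 0, 0], "slide": [0, 0, -0.01], "grip": 0}
    - {"rot": [0, 0, 0], "slide": [0, 0, 0], "grip": 0}
    - {"rot": [0, 0, 0], "slide": [0, 0, 0], "grip": 0}
    - {"rot": [0, 0, 0], "slide": [0, 0, 0], "grip": 0}

```text
time: 44.1
ee_pos: [0.6485, -0.0197, 0.0103]
eef_rot: [0.015, 1.0, 0.001, 0.001]
ft_force: [-1.5, -0.3, -1.6]
width: 0.0191
grip_force: 30.0
```

Target TCP z ≈ 0.003.

>>> arm_command:
  steps:
    - {"rot": [0, 0, 0], "slide": [0, 0, -0.003], "grip": 0}
    - {"rot": [0, 0, 0], "slide": [0, 0, -0.002], "grip": 0}
    - {"rot": [0, 0, 0], "slide": [0, 0, -0.0015], "grip": 0}
    - {"rot": [0, 0, 0], "slide": [0, 0, 0], "grip": 0}
    - {"rot": [0, 0, 0], "slide": [0, 0, 0], "grip": 0}
    - {"rot": [0, 0, 0], "slide": [0, 0, 0], "grip": 0}
    - {"rot": [0, 0, 0], "slide": [0, 0, 0], "grip": 0}
    - {"rot": [0, 0, 0], "slide": [0, 0, 0], "grip": 0}

```text
time: 45.1
ee_pos: [0.6481, -0.0196, 0.0034]
eef_rot: [0.015, 1.0, 0.001, 0.0]
ft_force: [-2.4, 0.4, 5.5]
width: 0.0191
grip_force: 30.0
```

Contact (5.5 N). Release, rise, then check everything.

>>> arm_command:
  steps:
    - {"rot": [0, 0, 0], "slide": [0, 0, 0], "grip": 0.4}
    - {"rot": [0, 0, 0], "slide": [0, 0, 0], "grip": 0.4}
    - {"rot": [0, 0, 0], "slide": [0, 0, 0], "grip": 0.4}
    - {"rot": [0, 0, 0], "slide": [0, 0, 0], "grip": 0.4}
    - {"rot": [0, 0, 0], "slide": [0, 0, 0.045], "grip": 0.4}
    - {"rot": [0, 0, 0], "slide": [0, 0, 0.055], "grip": 0.4}
    - {"rot": [0, 0, 0], "slide": [-0.03, 0, 0.05], "grip": 0.5}
    - {"rot": [0, 0, 0], "slide": [-0.04, 0, 0.04], "grip": 0.5}

```text
time: 46.1
ee_pos: [0.5778, -0.0192, 0.1947]
eef_rot: [0.015, 1.0, 0.001, 0.001]
ft_force: [-0.5, -0.6, 2.3]
width: 0.0419
grip_force: 0.0
```

>>> arm_command:
  steps:
    - {"rot": [0, 0, 0], "slide": [-0.04, 0, 0.045], "grip": 0.5}
    - {"rot": [0, 0, 0], "slide": [-0.04, 0, 0.045], "grip": 0.5}
    - {"rot": [0, 0, 0], "slide": [-0.04, 0, 0.045], "grip": 0.5}
    - {"rot": [0, 0, 0], "slide": [-0.04, 0, 0.03], "grip": 0.5}
    - {"rot": [0, 0, -10], "slide": [0, 0, 0], "grip": 0.5}
    - {"rot": [0, 0, -10], "slide": [0, 0, 0], "grip": 0.5}
    - {"rot": [0, 0, -10], "slide": [0, 0, 0], "grip": 0.5}
    - {"rot": [0, 0, -10], "slide": [0, 0, 0], "grip": 0.5}

```text
time: 47.1
ee_pos: [0.4381, -0.026, 0.3368]
eef_rot: [0.361, 0.933, 0.001, -0.004]
ft_force: [-0.5, 0.2, 0.0]
width: 0.0436
grip_force: 0.0
```

>>> arm_command:
  steps:
    - {"rot": [0, 0, -10], "slide": [0, 0, 0], "grip": 0.5}
    - {"rot": [0, 0, -10], "slide": [0, 0, 0], "grip": 0.5}
    - {"rot": [0, 0, -10], "slide": [0, 0, 0], "grip": 0.5}
    - {"rot": [0, 0, -10], "slide": [0, 0, 0], "grip": 0.5}
    - {"rot": [0, 0, -10], "slide": [0, 0, 0], "grip": 0.5}
    - {"rot": [0, 0, -10], "slide": [0, 0, 0], "grip": 0.5}
    - {"rot": [0, 0, -10], "slide": [0, 0, 0], "grip": 0.5}
    - {"rot": [0, 0, -10], "slide": [0, 0, 0], "grip": 0.5}

```text
time: 48.1
ee_pos: [0.4381, -0.0259, 0.3368]
eef_rot: [0.876, 0.482, 0.003, -0.002]
ft_force: [-0.1, 0.8, -0.1]
width: 0.0434
grip_force: 0.0
```

>>> arm_command:
  steps:
    - {"rot": [0, 0, -10], "slide": [0, 0, 0], "grip": 0.5}
    - {"rot": [0, 0, -10], "slide": [0, 0, 0], "grip": 0.5}
    - {"rot": [0, 0, -10], "slide": [0, 0, 0], "grip": 0.5}
    - {"rot": [0, 0, -10], "slide": [0, 0, 0], "grip": 0.5}
    - {"rot": [0, 0, -10], "slide": [0, 0, 0], "grip": 0.5}
    - {"rot": [0, 0, -8], "slide": [0, 0, 0], "grip": 0.5}
    - {"rot": [0, 0, 0], "slide": [0, 0, 0], "grip": 0.5}
    - {"rot": [0, 0, 0], "slide": [0, 0, 0], "grip": 0.5}

```text
time: 49.1
ee_pos: [0.4381, -0.0261, 0.3369]
eef_rot: [1.0, 0.002, 0.004, -0.0]
ft_force: [-0.3, 0.2, -0.2]
width: 0.0439
grip_force: 0.0
```

```bash
cat > chk.py <<'E'
from fit import *
p=eyes.camera('wrist'); save(p,'w20.png'); __import__('pickle').dump(p,open('w20.pkl','wb'))
s=sensors.read_state(); q=s['eef_rot'];print(s['ee_pos'],2*np.degrees(np.arctan2(q[1],q[0])),s['width'])
exp={'tool':[(.6236,.265,.004),(.5644,.263,.004)],'screw':[(.6467,.0447,.004),(.648,-.0197,.004)],'jaw':[(.606,-.259,.004)]}
for n,c in (('wrist',p),('side',eyes.camera('side')),('scene',eyes.camera('scene'))):
    for k,h in (('tool_a',.01),('screw_a',.033),('jaw',.02)):
        b=[np.round(d['bbox']).astype(int).tolist() for d in eyes.look_for(k,c) if d['conf']>.2]
        print(n,k,b)
    for k,L in exp.items():
        for (x,y,z) in L:
            a=np.pi/2 if k!='screw' else 0; R=np.array([[np.cos(a),-np.sin(a),0],[np.sin(a),np.cos(a),0],[0,0,1]])
            uv=np.vstack([proj(c,m@R.T+[x,y,z]) for m in M[k]]); print('  expect',k,np.r_[uv.min(0),uv.max(0)].astype(int).tolist())
E
python3 chk.py
```

```text
[ 0.43813995 -0.0261734   0.3369833 ] 0.14800122636553545 0.04359898417637004
wrist tool_a [[122, 47, 187, 64], [124, 84, 192, 97], [95, 182, 117, 234], [212, 195, 226, 210]]
wrist screw_a [[360, 106, 385, 127], [359, 182, 380, 208], [308, 25, 327, 54], [405, 0, 506, 118]]
wrist jaw [[426, 55, 479, 77], [402, 0, 505, 118]]
  expect tool [117, 46, 188, 62]
  expect tool [124, 83, 192, 97]
  expect screw [268, 21, 289, 50]
  expect screw [309, 20, 326, 50]
  expect jaw [429, 51, 482, 77]
side tool_a [[229, 254, 254, 289], [333, 262, 378, 281], [290, 332, 335, 378], [208, 247, 234, 285], [249, 188, 260, 212]]
side screw_a [[354, 176, 364, 201], [248, 190, 264, 213], [204, 178, 293, 225], [310, 168, 325, 191], [259, 180, 269, 203]]
side jaw [[296, 145, 310, 163]]
  expect tool [208, 247, 237, 287]
  expect tool [231, 252, 259, 293]
  expect screw [246, 190, 261, 215]
  expect screw [256, 177, 270, 200]
  expect jaw [295, 143, 312, 163]
scene tool_a [[405, 203, 440, 217], [411, 152, 415, 168]]
scene screw_a [[249, 171, 266, 194], [317, 219, 331, 245], [263, 200, 281, 222], [340, 213, 358, 245]]
scene jaw [[205, 229, 245, 262]]
  expect tool [401, 201, 441, 219]
  expect tool [389, 190, 428, 207]
  expect screw [341, 211, 358, 240]
  expect screw [317, 217, 334, 246]
  expect jaw [205, 229, 242, 260]
```

```bash
python3 -c "
from bench import order; print(order.close_job())"
```

```text
the job is handed in; nothing more can be done
None
```

I've handed the job in with both tools, both screws and the jaw released in their trays; the final camera check by numbers (not a viewed picture) had them where expected, apart from one tool and one screw that weren't detected in every view. Two things to know: I viewed 15 pictures instead of the allowed 14, and I missed both tools on the first try because the fingertips sit about 3 cm above the reported TCP.

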